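# Lock the tool case with a snap hook

### The arm

A 6-joint arm with a two-finger parallel gripper is mounted at the origin on a cart in front of the work surface, level with it; the furniture and walls round the work are solid. World frame = base frame: x ahead of the robot, y to its left, z up, the work surface at z = 0. Lengths are in mm, angles in rad, forces in N, time in s.
With the tool pointing down it reaches from about 350 to 775 mm from the base axis. Payload 7.3 kg.
Tool frame: the origin (TCP) lies at the very end of the fingers, on their centre line; the grasp point (between the pads) lies 19 mm behind it; z points along the fingers, y is the line along which they close (so a half turn about z gives the same grasp; the last joint's range is limited). The gripper opens to 92 mm and grips with 3 to 60 N. Pads are 19 mm wide; open, the fingers measure 130 mm over their backs; the gripper's body (75 mm by 190 mm) begins 47 mm behind the grasp point.
Start: joints at [-1.445, 0.342, 1.524, -0, 1.275, -0.146], TCP at [140.967, -505.743, 195.841] pointing down, gripper open.
Joint ranges: [-2.53, 2.53], [-0.77, 2.02], [0.04, 2.7], [-1, 4.14], [0.28, 2.66], [-3.11, 3.11]. Speed limits (rad/s): [2.57, 2.57, 3.14, 3.14, 3.14, 3.14].

### API

Orientations are given as [roll, pitch, yaw] about the fixed x, y, z axes, in that order (R = Rz(yaw) Ry(pitch) Rx(roll)).
In Python, from plant import bot gives the robot as it stands.
- The arm moves only by the tool jog_arm, never from a script. Its argument "targets" is a list of rows, each an object with "xyz": the shift along the tool's x, y, z as a fraction of full scale, a list of three; "spin": the turn about the tool's z as a fraction of full scale. In form: [{"xyz": [x, y, z], "spin": spin}, ...]. A call has exactly 10 rows; each row shifts and turns the commanded pose from where the row before left it, along the tool's axes as they then stand; what a row does not reach is not made up. Full scale, the value 1, is 80 mm for a shift and 0.1 rad for a turn. A row lasts 1/8 s, in which the tool goes at most 62.5 mm and 10.7 degrees, less where a joint would pass 70% of its speed; a pose out of reach is approached as far as the arm can. A call with a number of a shift or a turn outside -1 to 1 is refused whole. A call with a gripper value outside its range is refused whole. "gripper" is the opening in per cent of the stroke, from 0 (shut) to 100 (fully open), set as the call begins (left out, the last holds). The fingers move at their own pace and stop on an object; the grip force is fixed at half the most. Time passes only in rows, so rows that do not move let the fingers close, or fill a call up. It gives the time, the measured TCP pose, the force, the opening and the grip force at its end, in the units of the state.
- bot.get_obs(): the state, without advancing time (a new reading comes with each control period).
- bot.capture(name): name is "side" or "top" or "wrist"; returns the picture (420x560x3 uint8, blue, green, red); there is no depth.
- bot.get_calibration(name): a dict with "vfov" (degrees; the focal length in pixels is half the picture's height over the tangent of half this angle, whatever the lens; pixels are square), "cx", "cy" (the principal point, pixels), "k1" (the pictures are not rectified: a ray, as slopes to the right and down, at radius r is drawn at 1 + k1 r^2 times it, then the intrinsics apply), "eye" and "rotation" of the camera in the world. Camera axes: x right, y down, z forward; pixel columns grow to the right and rows downward; lengths in mm; the calibration is good to about 2 mm. A picture is of the moment at which its call begins: read the wrist's pose just before it. get_calibration takes no time and is no camera call; for the wrist camera it gives the pose at the moment of the call.
- bot.close_job(): hands the job in; it is judged then, once.
The state is a dict: "time": time; "joint_positions": joint angles; "dq": joint speeds; "tau": joint torques, N m; "tool_pos": TCP position; "tcp_rot": TCP orientation; "contact_force": force on the tool from outside, world axes, zero at the start; "moment": the same for the moment, N m; "grip_width": finger opening in mm; "finger_force": force on a finger pad.
Only numpy, scipy, OpenCV 4.12 (cv2) and the standard library are available. Lean on these libraries where they do the work, as an engineer would, in place of code of your own. Each camera call takes 0.05 s, during which the arm holds its last target. There are 200 camera calls.

### The job

Lock up the blade case: fold the steel hasp on its lid down flat over the staple on the case's front, then take the snap hook by its wooden fob and push its sprung gate onto the staple's bar until it snaps in and the gate shuts behind the bar. The staple has been knocked a little out of place, so feel for it without forcing it; let the hook hang there and leave the other things where they are.

Things in the scene. Friction and masses are not known exactly. Their poses are not given: they have to be found in the camera images.
- eye_root (a point): Point on the wood of the case's front face, 46 mm up, midway between the staple's legs, where the staple comes out; axes as the case (x into it, y along its front). The staple has been knocked about and only this root is measured: the centre of its upright outer bar is somewhere 31 to 41 mm in front of this point (at -x) and up to 15 mm to either side of it. Find it by touch.
- case: Closed wooden tool case, fixed, 180 (x) x 260 (y) x 100 (z) mm, origin at the centre of its underside, front face at x = -90 mm, toward the robot. Carries the hasp and, on its front, the staple: a rigid U of 6.4 mm steel rod standing out to the front, two level legs, 22 mm free between upper and lower, joined by an upright bar; its eye is open to both sides. A tape roll lies on the lid.
- hasp_hinge (a point): Middle of the hasp's hinge line (along the case's y), 89 mm above the table and 3 mm in front of the case's front face.
- hasp (a joint): Angle of the hasp leaf, a steel plate 70 mm wide, reaching 84 mm from its hinge, with a slot 36 mm wide that lets the staple through: 0 = flat on the case's front (its outer face then 5 mm in front of the wood), 1.57 = straight out to the robot. Stiff hinge (0.04 N m), stays where it is put; can be pushed down and in with shut fingertips beside the staple.
- snap_hook: Snap hook on a wooden fob, about 85 g, lying flat. Origin under the fob's centre, +x along the hook to its mouth, z up. Fob 64 (x) x 22 (y) x 13 (z) mm with flat sides, then a brass ferrule, then a loop of 7.6 mm steel rod (centre line 4 mm above the underside), from x = 46 to 81 mm; outer sides at y = -12.8 mm (straight, x = 56 to 77) and y = +17 mm. The loop's front is the mouth.
- hook_mouth (a point): Centre of the hook's mouth, on the line of the shut gate: x = 77.5, y = 0, z = 4 mm in the hook's frame. The mouth is free from y = -5 to +5 mm between the flat fronts of nose (left) and gate lug; the staple's bar entering there along the hook's x pushes the gate inward, and the gate springs shut behind it once the bar's centre is 17 to 19 mm past this line.
- hook_throat (a point): Bottom of the hook's throat inside the loop: x = 53, y = 0, z = 4 mm in the hook's frame. The staple's bar stops hard against it with its centre 20.5 mm past the gate's line (x = 57 mm). Drawn back from there, it meets the shut gate from inside after about 15 mm.
- gate (a joint): Angle of the hook's sprung gate, a 14 mm long, 4 mm thick bar hinged on the loop's right side (y = -9 mm): 0 = shut across the mouth, up to 1.45 = pressed fully inward. Needs about 2 to 5 N to press.
- glue_stick: Upright glue stick, 26 mm across, 87 mm tall, a bystander to leave alone.
- eraser: Small eraser, 19 x 43 x 13 mm, a bystander to leave alone.
- tape_narrow: Narrow roll of masking tape, 95 mm across, 12 mm tall, a bystander to leave alone.

How it is judged (in metres and radians):
On the way, in this order (a step that is already met when the one before it is completed fails the run):
1. the hasp leaf is folded down flat over the staple (within 0.1 rad) (value of joint hasp below 0.1 rad), for 0.2 s.
2. the staple presses the hook's gate inward (more than 0.5 rad) with the mouth at the staple (value of joint gate above 0.5 rad and x of hook_mouth in the frame of eye_root above -0.037 m and y of hook_mouth in the frame of eye_root between -0.024 and 0.024 m).
At the end, for the whole second after the job is handed in: Hasp flat over the staple (under 0.1 rad); hook let go, at rest, hanging in the eye with its gate shut (under 0.08 rad): mouth behind the staple's bar (within 37 mm of the case's face, 24 mm sideways, 14 mm in height of the eye), throat in front of it (over 31 mm from the face, 30 mm sideways) (value of joint hasp below 0.1 rad and value of joint gate below 0.08 rad and x of hook_mouth in the frame of eye_root above -0.037 m and y of hook_mouth in the frame of eye_root between -0.024 and 0.024 m and z of hook_mouth in the frame of eye_root between -0.014 and 0.014 m and x of hook_throat in the frame of eye_root below -0.031 m and y of hook_throat in the frame of eye_root between -0.03 and 0.03 m and linear speed of snap_hook below 0.02 m/s); the robot touches nothing.
It fails at once if the hook is forced against the staple or case (more than 20 N) (contact force between snap_hook and case above 20 N).
It fails at once if a bystander is moved by more than 20 mm (distance of any of glue_stick, eraser, tape_narrow from where it was at the start of the episode above 0.02 m).
It also fails if it takes over 64 s, if anything falls off the work surface, if the arm or the gripper's body presses on something with over 40 N, if the wrist force passes 120 N, or if a joint passes its speed limit or range.

## Working session

There is one attempt and no reset: what is moved stays moved. The work goes in short steps, Python scripts to look and compute and a tool call to move; the robot and the scene stay as the last step left them, time stands still between calls to the robot, and variables do not carry over. Pictures are saved under pics/ and viewed, at most 10 in all, crops included, and the job is handed in when it is done.

Besides the shell and the picture viewer there is one more tool, called after "Request:" in YAML: its name, and indented under it one key for each argument. jog_arm: Moves the arm, as the interface text tells. Shift numbers are shares of 80 mm and turn numbers shares of 0.1 rad, none past 1 either way. Its arguments: {"type":"object","properties":{"targets":{"type":"array","items":{"type":"object","properties":{"xyz":{"type":"array","items":{"type":"number"}},"spin":{"type":"number"}}}},"gripper":{"type":"number"}},"required":["targets"]}

```bash
mkdir -p pics; ls; cat > h.py <<'E'
import numpy as np,cv2
from plant import bot
def ray(c,u,v):
    f=210/np.tan(np.radians(c['vfov'])/2)
    d=np.array([(u-c['cx'])/f,(v-c['cy'])/f]);p=d.copy()
    for _ in range(30): p=d/(1+c['k1']*(p@p))
    r=np.array(c['rotation'])@np.array([p[0],p[1],1]);return np.array(c['eye']),r
def atz(c,u,v,z):
    e,r=ray(c,u,v);return e+r*(z-e[2])/r[2]
def proj(c,P):
    f=210/np.tan(np.radians(c['vfov'])/2)
    q=np.array(c['rotation']).T@(np.array(P,float)-np.array(c['eye']));p=q[:2]/q[2]
    p=p*(1+c['k1']*(p@p));return np.array([c['cx'],c['cy']])+f*p
E
python3 - <<'E'
from h import *
o=bot.get_obs();print({k:np.round(v,3) for k,v in o.items()})
a=bot.capture('top');b=bot.capture('side')
cv2.imwrite('pics/top0.png',a);cv2.imwrite('pics/side0.png',b)
for n in('top','side','wrist'):print(n,bot.get_calibration(n))
E
```

```text
pics
{'time': np.float64(0.0), 'joint_positions': array([-1.445,  0.343,  1.525,  0.   ,  1.275, -0.146]), 'dq': array([0.001, 0.001, 0.002, 0.001, 0.   , 0.   ]), 'tau': array([ 1.0000e-03, -4.3123e+01, -2.4422e+01,  7.2000e-02,  5.6000e-02,
       -0.0000e+00]), 'tool_pos': array([ 140.92 , -505.269,  195.146]), 'tcp_rot': array([-3.14 , -0.   ,  0.272]), 'contact_force': array([-0.256,  0.256,  0.349]), 'moment': array([ 0.026, -0.033, -0.013]), 'finger_force': np.float64(0.0), 'grip_width': np.float64(91.435)}
top {'vfov': 44.564946213172334, 'cx': 282.84426778813076, 'cy': 208.45293537601384, 'k1': -0.1598010303287924, 'eye': array([ 357.56694436,  -95.13205088, 1417.15478785]), 'rotation': array([-2.96447557, -0.0101596 , -1.55704207])}
side {'vfov': 42.45000524103366, 'cx': 284.5128142412471, 'cy': 210.00873883701377, 'k1': -0.0002320542119307842, 'eye': array([  268.69461546, -1037.70675317,   715.48106967]), 'rotation': array([-2.12602928,  0.00472334, -0.31453433])}
wrist {'vfov': 58.6992183912476, 'cx': 279.07236500478297, 'cy': 216.0185814262085, 'k1': -0.0018169631068251522, 'eye': array([ 208.38269149, -486.76693644,  384.24497547]), 'rotation': array([ 2.87314213e+00,  1.78231869e-03, -1.29888939e+00])}
```

```bash
cat >> h.py <<'E'
from scipy.spatial.transform import Rotation as Rot
_g=bot.get_calibration
def cal(n):
    c=dict(_g(n));c['rotation']=Rot.from_euler('xyz',c['rotation']).as_matrix();return c
E
python3 -c "
import cv2,numpy as np
a=cv2.imread('pics/top0.png');b=cv2.imread('pics/side0.png')
cv2.imwrite('pics/both0.png',cv2.resize(np.vstack([a]),(800,600),interpolation=2))
cv2.imwrite('pics/side0b.png',cv2.resize(b,(800,600),interpolation=2))"
```

```text
(no output)
```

View pics/both0.png

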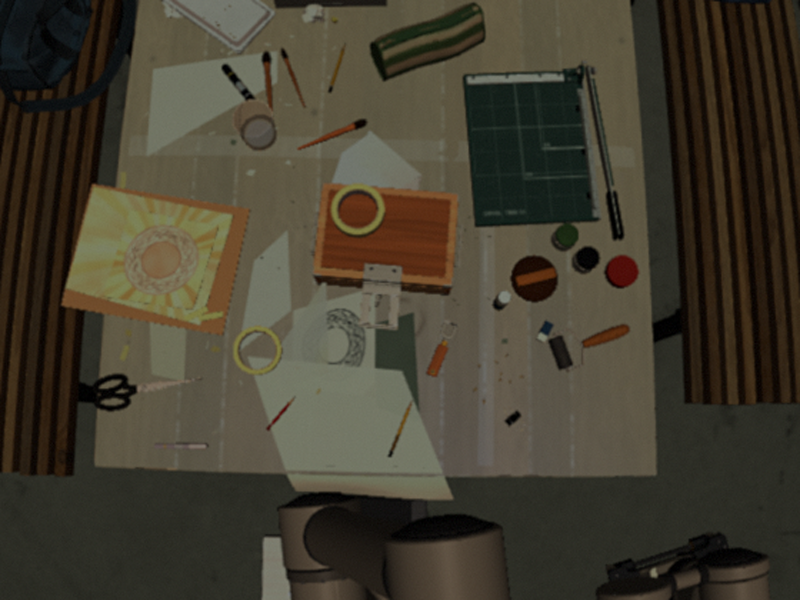

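View pics/side0b.png

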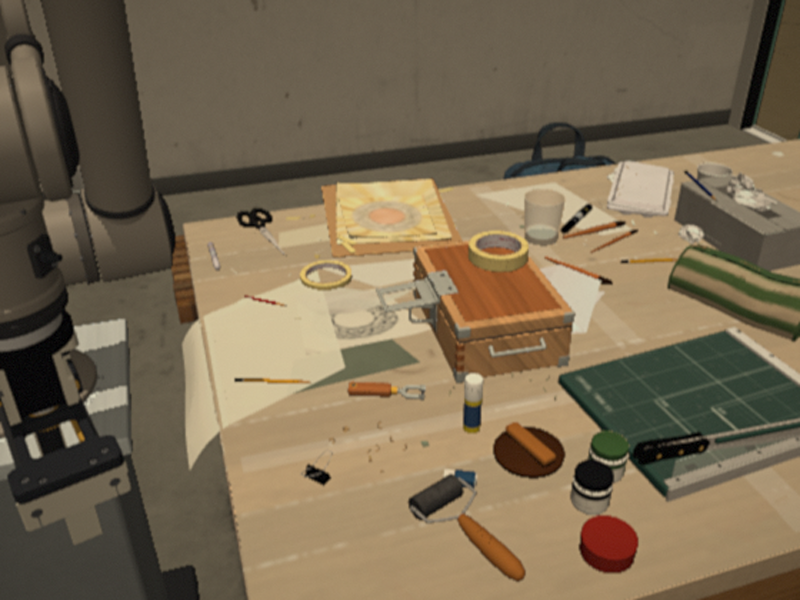

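```bash
cat > m.py <<'E'
from h import *
c=cal('top');s=.7
for n,u,v,z in [('lidBL',326,185,100),('lidBR',458,193,100),('lidFR',450,291,100),('lidFL',316,279,100),('haspTipL',362,327,89),('haspTipR',397,331,89),('hkTail',432,374,10),('ferr',443,345,6),('loopfront',453,323,4),('loopL',445,323,4),('glue',503,292,87),('eraser',546,326,13),('tape',258,351,12)]:
    print(n,np.round(atz(c,u*s,v*s,z),1))
c=cal('side')
for n,u,v,z in [('fobL',349,389,6),('fobR',391,390,6),('loopend',425,393,4),('glueTop',473,379,87),('lidFR',458,325,100),('lidFL',415,248,100),('lidBR',570,319,100)]:
    print(n,np.round(atz(c,u*s,v*s,z),1))
E
python3 m.py
python3 -c "
import cv2,numpy as np
a=cv2.imread('pics/top0.png')[170:275,210:350];b=cv2.imread('pics/side0.png')[150:310,230:420]
A=cv2.resize(a,(800,600),interpolation=2);cv2.imwrite('pics/ta.png',cv2.convertScaleAbs(A,alpha=2))
B=cv2.resize(b,(712,600),interpolation=2);cv2.imwrite('pics/sb.png',cv2.convertScaleAbs(B,alpha=1.3))"
```

```text
lidBL [807.6  45.1 100. ]
lidBR [ 795.8 -204.2  100. ]
lidFR [ 607.5 -189.3  100. ]
lidFL [626.1  57.1 100. ]
haspTipL [540.  -29.1  89. ]
haspTipR [533.6 -93.3  89. ]
hkTail [ 461.7 -161.7   10. ]
ferr [ 518.5 -182.8    6. ]
loopfront [ 562.2 -202.2    4. ]
loopL [ 562.  -186.6    4. ]
glue [ 609.6 -288.9   87. ]
eraser [ 557.5 -383.7   13. ]
tape [500.3 175.2  12. ]
fobL [ 462.4 -158.3    6. ]
fobR [ 520.4 -180.     6. ]
loopend [ 566.2 -200.     4. ]
glueTop [ 601.5 -289.9   87. ]
lidFR [ 622.  -181.4  100. ]
lidFL [638.4  61.2 100. ]
lidBR [ 781.9 -218.2  100. ]
```

View pics/ta.png

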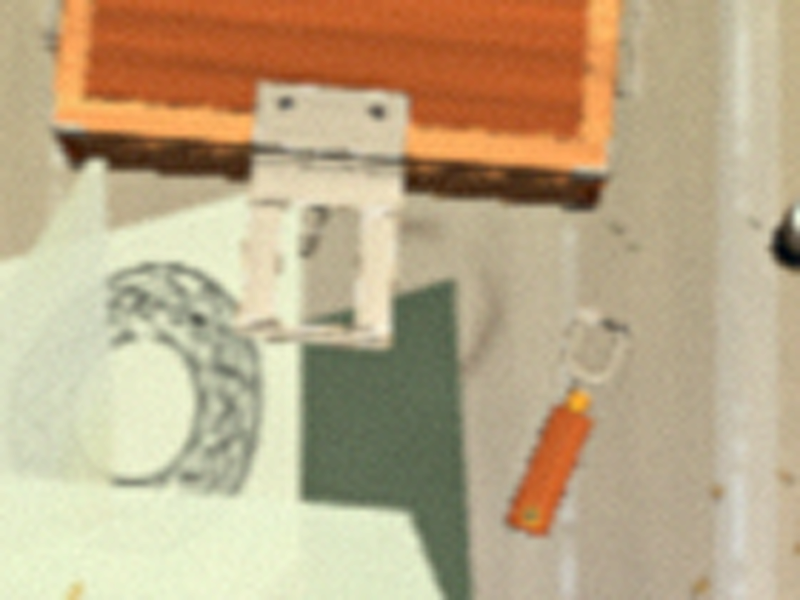

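View pics/sb.png

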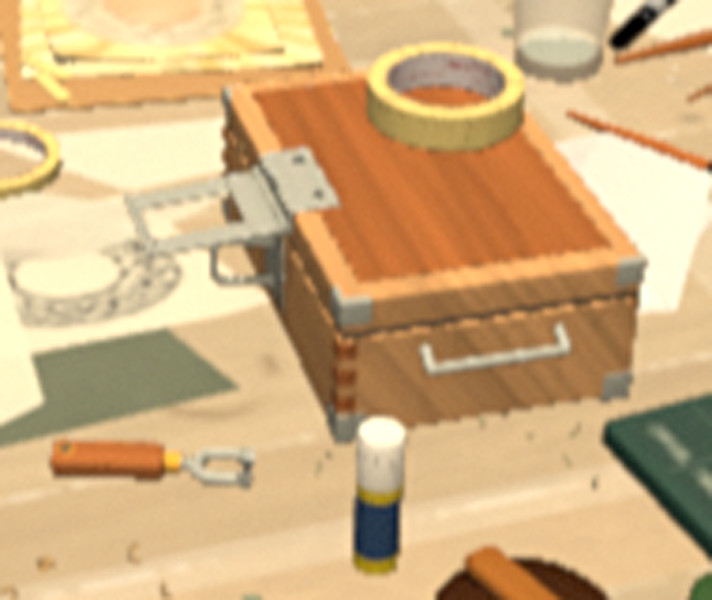

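```bash
cat > fit.py <<'E'
from h import *
from scipy.optimize import least_squares
ct=cal('top');cs=cal('side')
T=lambda u,v:(210+u/5.714,170+v/5.714)
S=lambda u,v:(230+u/3.747,150+v/3.75)
Z=lambda u,v:(u*.7,v*.7)
hx=[((90,130,100),ct,Z(458,193)),((-90,-130,100),ct,T(610,175)),((-90,130,100),ct,T(57,122)),((90,130,100),ct,Z(326,185)),
((-90,-130,100),cs,S(338,305)),((-90,130,100),cs,S(226,90)),((90,-130,100),cs,S(643,262)),((-90,-130,0),cs,S(343,437))]
hx[0]=((90,-130,100),ct,Z(459,193))
def pos(q,P):
    a=q[2];c,s=np.cos(a),np.sin(a);return np.array([q[0]+c*P[0]-s*P[1],q[1]+s*P[0]+c*P[1],P[2]])
def res(q):
    return np.concatenate([proj(c,pos(q,P))-np.array(uv) for P,c,uv in hx])
r=least_squares(res,[710,-70,-.07],loss='soft_l1');print(r.x,np.round(r.fun.reshape(-1,2),1))
q=r.x
print('front y=0',pos(q,(-90,0,46)))
def incase(p):
    d=p[:2]-q[:2];c,s=np.cos(q[2]),np.sin(q[2]);return np.round([c*d[0]+s*d[1],-s*d[0]+c*d[1],p[2]],1)
for n,uv,z in [('haspTL',T(240,328),89),('haspTR',T(390,345),89),('hingeL',T(252,150),95),('hingeR',T(407,157),95)]:print(n,incase(atz(ct,*uv,z)))
# staple bar from side: intersect ray w/ height ~46
for n,uv,z in [('barTop',S(212,250),60),('barBot',S(213,279),32),('barmid',S(212.5,264),46)]:print(n,incase(atz(cs,*uv,z)))
for n,uv in [('stapTop(tip)',T(308,252)),('stap root',T(318,212))]:print(n,incase(atz(ct,*uv,60)))
# hook
tail=atz(ct,*T(529,524),10);fer=atz(ct,*T(574,405),8)
for n,uv,z in [('tailR',T(548,534),13),('tailL',T(508,524),13),('headL',T(558,405),13),('headR',T(593,418),13),('loopTipL',T(580,312),6),('loopTipR',T(625,328),6),('loopR',T(624,365),4),('loopL',T(567,350),4)]:print(n,np.round(atz(ct,*uv,z),1))
for n,uv,z in [('fobtailtopnear',S(52,473),1),('fobheadnear',S(163,475),1),('fobheadfar',S(163,446),13),('fobtailfar',S(55,442),13),('noseTip',S(252,452),6),('gatetip',S(250,480),6)]:print(n,np.round(atz(cs,*uv,z),1))
E
python3 fit.py
```

```text
[ 7.16003934e+02 -7.24602829e+01 -7.64709993e-02] [[ 1.1  0. ]
 [ 0.5 -0.2]
 [-1.3  0.1]
 [-1.8 -2.9]
 [ 0.2  0.2]
 [-1.  -0.8]
 [ 1.2 -0. ]
 [-2.5  4. ]]
front y=0 [626.26695733 -65.58459881  46.        ]
haspTL [-175.2   33.8   89. ]
haspTR [-176.7  -35.3   89. ]
hingeL [-93.2  36.2  95. ]
hingeR [-89.9 -35.2  95. ]
barTop [-128.3    2.2   60. ]
barBot [-125.2   12.6   32. ]
barmid [-126.6    8.1   46. ]
stapTop(tip) [-132.5    7.4   60. ]
stap root [-113.     4.6   60. ]
tailR [ 457.1 -171.2   13. ]
tailL [ 461.6 -152.    13. ]
headL [ 519.4 -175.6   13. ]
headR [ 513.3 -192.5   13. ]
loopTipL [ 565.9 -186.4    6. ]
loopTipR [ 558.3 -208.4    6. ]
loopR [ 540.4 -208.2    4. ]
loopL [ 547.4 -180.3    4. ]
fobtailtopnear [ 459.8 -164.3    1. ]
fobheadnear [ 518.2 -185.6    1. ]
fobheadfar [ 521.5 -175.4   13. ]
fobtailfar [ 465.  -152.8   13. ]
noseTip [ 569.9 -187.7    6. ]
gatetip [ 560.7 -210.9    6. ]
```

```bash
cat >> h.py <<'E'
Q=[716.0,-72.5,-0.0765]
def w(X,Y,Z,q=Q):
    c,s=np.cos(q[2]),np.sin(q[2]);return np.array([q[0]+c*X-s*Y,q[1]+s*X+c*Y,Z])
def st():
    o=bot.get_obs();print('t',round(float(o['time']),2),'p',np.round(o['tool_pos'],1),'rot',np.round(o['tcp_rot'],3),'F',np.round(o['contact_force'],1),'w',round(float(o['grip_width']),1));return np.array(o['tool_pos']),o['tcp_rot'][2]
def rows(p,yaw,wps):
    """wps: (world xyz, yaw target, n rows)"""
    for t,yt,n in wps:
        t=np.array(t,float)
        for i in range(n):
            d=(t-p)/n;c,s=np.cos(yaw),np.sin(yaw)
            v=np.array([c*d[0]+s*d[1],s*d[0]-c*d[1],-d[2]])/80
            sp=-(yt-yaw)/(n-i)/.1
            print(np.round(v,3).tolist(),round(sp,2)); yaw+=(yt-yaw)/(n-i)
            if i==n-1:p=t
            else:
                pass
E
sed -i 's/            d=(t-p)\/n;/            d=(t-p0)\/n;/; s/        t=np.array(t,float)$/        t=np.array(t,float);p0=p/' h.py
python3 - <<'E'
from h import *
p,y=st();A=w(-142.5,-33,150)
mid=p+(A-p)*.4
rows(p,y,[(mid,-.0765,4),(A,-.0765,6)])
E
```

```text
t 0.1 p [ 140.9 -505.3  195.2] rot [-3.14  -0.     0.272] F [-0.3 -0.4  0.4] w 91.8
[0.656, -0.35, 0.057] 0.87
[0.623, -0.406, 0.057] 0.87
[0.586, -0.459, 0.057] 0.87
[0.544, -0.508, 0.057] 0.87
[0.497, -0.553, 0.057] -0.0
[0.497, -0.553, 0.057] -0.0
[0.497, -0.553, 0.057] -0.0
[0.497, -0.553, 0.057] -0.0
[0.497, -0.553, 0.057] -0.0
[0.497, -0.553, 0.057] -0.0
```

Request:
jog_arm:
  targets:
    - {"xyz":[0.656,-0.35,0.057],"spin":0.87}
    - {"xyz":[0.623,-0.406,0.057],"spin":0.87}
    - {"xyz":[0.586,-0.459,0.057],"spin":0.87}
    - {"xyz":[0.544,-0.508,0.057],"spin":0.87}
    - {"xyz":[0.497,-0.553,0.057],"spin":0}
    - {"xyz":[0.497,-0.553,0.057],"spin":0}
    - {"xyz":[0.497,-0.553,0.057],"spin":0}
    - {"xyz":[0.497,-0.553,0.057],"spin":0}
    - {"xyz":[0.497,-0.553,0.057],"spin":0}
    - {"xyz":[0.497,-0.553,0.057],"spin":0}
  gripper: 0

```text
time: 1.35
tool_pos: [572.3, -93.2, 149.7]
tcp_rot: [3.141, 0.001, -0.076]
contact_force: [1.6, -0.3, 0.4]
grip_width: 0.5
finger_force: 0.0
```

Request:
jog_arm:
  targets:
    - {"xyz":[0,0,0.5],"spin":0}
    - {"xyz":[0,0,0.2375],"spin":0}
    - {"xyz":[0.021,0,0.1725],"spin":0}
    - {"xyz":[0.08,0,0.155],"spin":0}
    - {"xyz":[0.1275,0,0.1175],"spin":0}
    - {"xyz":[0.1175,0,0.056],"spin":0}
    - {"xyz":[0.091,0,0.024],"spin":0}
    - {"xyz":[0.025,0,0],"spin":0}
    - {"xyz":[0,0,0],"spin":0}
    - {"xyz":[0,0,0],"spin":0}

```text
time: 2.6
tool_pos: [607.7, -97.5, 49.1]
tcp_rot: [-3.141, 0.001, -0.076]
contact_force: [-4.4, -0.5, -1.7]
grip_width: 0.4
finger_force: 2.0
```

Request:
jog_arm:
  targets:
    - {"xyz":[0.0125,0,0],"spin":0}
    - {"xyz":[0.0125,0,0],"spin":0}
    - {"xyz":[0,0,0],"spin":0}
    - {"xyz":[0,0,0],"spin":0}
    - {"xyz":[0,0,0],"spin":0}
    - {"xyz":[0,0,0],"spin":0}
    - {"xyz":[0,0,0],"spin":0}
    - {"xyz":[0,0,0],"spin":0}
    - {"xyz":[0,0,0],"spin":0}
    - {"xyz":[0,0,0],"spin":0}

```text
time: 3.85
tool_pos: [608.8, -97.6, 48.6]
tcp_rot: [-3.141, 0.003, -0.076]
contact_force: [-5.7, -0.9, -3.9]
grip_width: 0.7
finger_force: 2.9
```

```bash
python3 - <<'E'
from h import *
p,y=st()
b=bot.capture('side');cv2.imwrite('pics/s1.png',b)
t=bot.capture('wrist');cv2.imwrite('pics/w1.png',t)
cv2.imwrite('pics/s1c.png',np.hstack([cv2.resize(b[150:310,230:350],(450,600),interpolation=2),cv2.resize(t,(350,600))]))
E
```

```text
t 3.85 p [608.8 -97.6  48.6] rot [-3.141e+00  3.000e-03 -7.600e-02] F [-5.7 -0.9 -3.9] w 0.7
```

View pics/s1c.png

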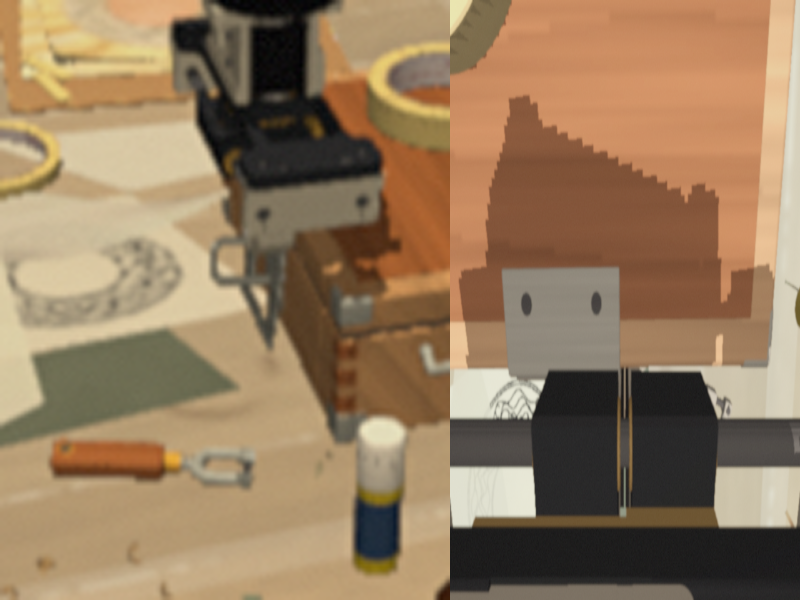

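```bash
python3 - <<'E'
from h import *
c=cal('side')
for th in(0,.1,.2,.35):
  for y in(-35,35):
    P=w(-93-84*np.sin(th),y,89-84*np.cos(th));u,v=proj(c,P);print(th,y,np.round([(u-230)*3.747,(v-150)*3.75]))
b=cv2.imread('pics/s1.png')[190:260,270:330];cv2.imwrite('pics/s1d.png',cv2.resize(b,(514,600),interpolation=cv2.INTER_CUBIC))
E
```

```text
0 -35 [284. 351.]
0 35 [254. 289.]
0.1 -35 [270. 353.]
0.1 35 [241. 290.]
0.2 -35 [257. 353.]
0.2 35 [228. 290.]
0.35 -35 [238. 351.]
0.35 35 [210. 288.]
```

View pics/s1d.png

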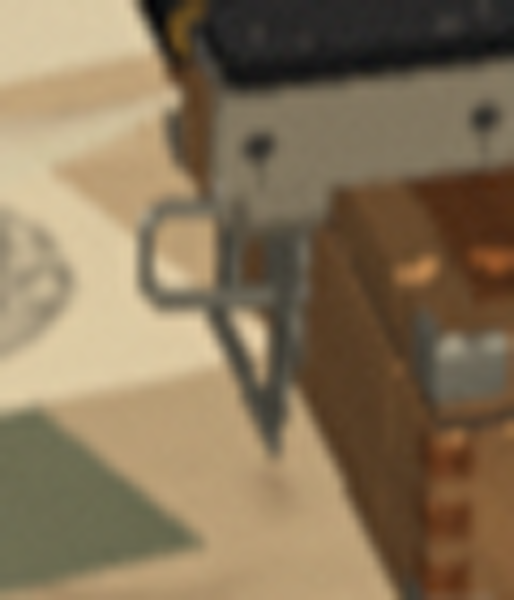

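Request:
jog_arm:
  targets:
    - {"xyz":[0.0125,0,0],"spin":0}
    - {"xyz":[0.0125,0,0],"spin":0}
    - {"xyz":[0.0125,0,0],"spin":0}
    - {"xyz":[0.0125,0,0],"spin":0}
    - {"xyz":[0,0,0],"spin":0}
    - {"xyz":[0,0,0],"spin":0}
    - {"xyz":[0,0,0],"spin":0}
    - {"xyz":[0,0,0],"spin":0}
    - {"xyz":[0,0,0],"spin":0}
    - {"xyz":[0,0,0],"spin":0}

```text
time: 5.2
tool_pos: [609.4, -97.6, 48.3]
tcp_rot: [-3.141, 0.01, -0.076]
contact_force: [-16.7, -0.6, 1.9]
grip_width: 0.4
finger_force: 8.3
```

```bash
python3 - <<'E'
from h import *
p,y=st()
b=bot.capture('side');cv2.imwrite('pics/s2.png',b)
a=cv2.imread('pics/s1.png')
f=lambda b:cv2.resize(b[205:260,280:320],(390,536),interpolation=cv2.INTER_CUBIC)
cv2.imwrite('pics/s2d.png',np.hstack([f(a),f(b)]))
E
```

```text
t 5.2 p [609.4 -97.6  48.3] rot [-3.141  0.01  -0.076] F [-16.7  -0.6   1.9] w 0.4
```

View pics/s2d.png

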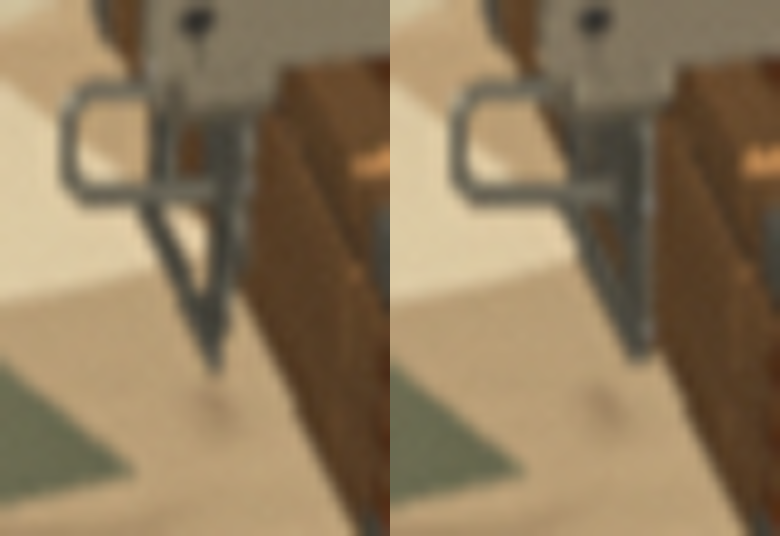

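```bash
python3 - <<'E'
from h import *
p,y=st();y=-.0765
# commanded start differs ~1-3 mm; use measured
rows(p,y,[((575,-95,50),y,1),((540,-110,85),y,1),((489.5,-171,110),-.37,3),((489.5,-171,60),-.37,1)])
E
```

```text
t 5.25 p [609.4 -97.6  48.3] rot [-3.141  0.01  -0.076] F [-15.5  -0.5   2.6] w 0.5
[-0.432, 0.0, -0.022] -0.0
[-0.422, 0.22, -0.438] -0.0
[-0.19, 0.27, -0.104] 0.98
[-0.163, 0.287, -0.104] 0.98
[-0.134, 0.301, -0.104] 0.98
[0.0, -0.0, 0.625] -0.0
```

Request:
jog_arm:
  targets:
    - {"xyz":[-0.432,0,-0.022],"spin":0}
    - {"xyz":[-0.422,0.22,-0.438],"spin":0}
    - {"xyz":[-0.19,0.27,-0.104],"spin":0.98}
    - {"xyz":[-0.163,0.287,-0.104],"spin":0.98}
    - {"xyz":[-0.134,0.301,-0.104],"spin":0.98}
    - {"xyz":[0,0,0],"spin":0}
    - {"xyz":[0,0,0],"spin":0}
    - {"xyz":[0,0,0],"spin":0}
    - {"xyz":[0,0,0],"spin":0}
    - {"xyz":[0,0,0],"spin":0}

```text
time: 6.5
tool_pos: [494.4, -171.2, 110.8]
tcp_rot: [-3.142, 0.0, -0.369]
contact_force: [-0.3, -0.2, -0.7]
grip_width: 0.4
finger_force: 0.0
```

Request:
jog_arm:
  targets:
    - {"xyz":[0,0,0],"spin":0}
    - {"xyz":[0,0,0],"spin":0}
    - {"xyz":[0,0,0],"spin":0}
    - {"xyz":[0,0,0],"spin":0}
    - {"xyz":[0,0,0],"spin":0}
    - {"xyz":[0,0,0],"spin":0}
    - {"xyz":[0,0,0],"spin":0}
    - {"xyz":[0,0,0],"spin":0}
    - {"xyz":[0,0,0],"spin":0}
    - {"xyz":[0,0,0],"spin":0}
  gripper: 55

```text
time: 7.75
tool_pos: [494.2, -171.5, 111.0]
tcp_rot: [3.142, -0.0, -0.37]
contact_force: [0.6, 0.6, -0.3]
grip_width: 50.3
finger_force: 0.0
```

```bash
python3 - <<'E'
from h import *
p,y=st();print(cal('wrist')['eye'])
b=bot.capture('wrist');t=bot.capture('side');cv2.imwrite('pics/w3.png',b);cv2.imwrite('pics/s3.png',t)
cv2.imwrite('pics/w3b.png',cv2.resize(b,(800,600)))
E
```

```text
t 7.75 p [ 494.2 -171.5  111. ] rot [ 3.142 -0.    -0.37 ] F [ 0.6  0.6 -0.3] w 50.3
[ 559.42838468 -197.62346371  299.98569482]
```

View pics/w3b.png

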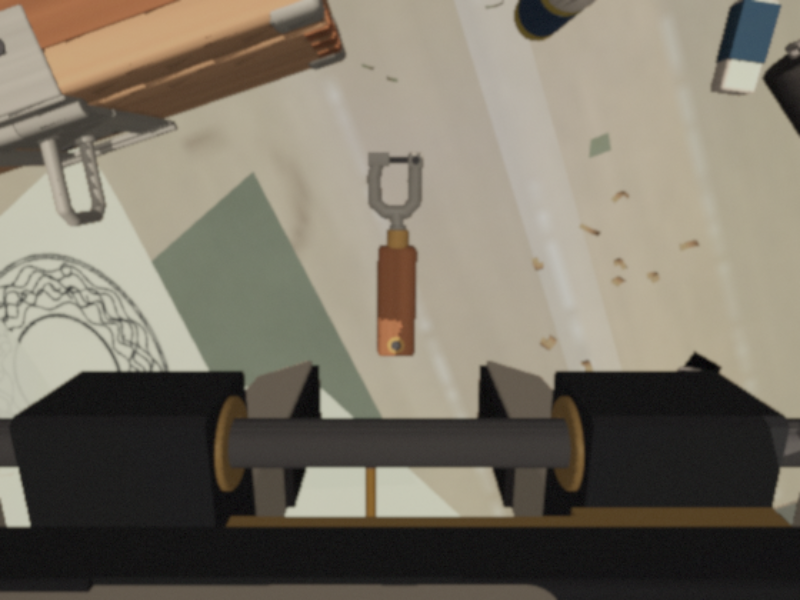

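```bash
cat > m2.py <<'E'
from h import *
c=cal('wrist');s=.7
def incase(p,q=Q):
    d=p[:2]-np.array(q[:2]);C,S=np.cos(q[2]),np.sin(q[2]);return np.round([C*d[0]+S*d[1],-S*d[0]+C*d[1],p[2]],1)
P={}
for n,u,v,z in [('tail',396,356,13),('head',397,248,13),('noseL',379,154,8),('gateR',416,155,8),('fobL',378,300,13),('fobR',416.5,300,13)]:
    P[n]=atz(c,u*s,v*s,z);print(n,np.round(P[n],1))
d=P['head']-P['tail'];print('yaw',np.arctan2(d[1],d[0]),np.hypot(*d[:2]),'ctr',(P['head']+P['tail'])/2)
for n,u,v,z in [('barTopOuter',83,222,60),('lidcorner',322,5,100),('cornerbot',338,60,80)]:
    print(n,np.round(atz(c,u*s,v*s,z),1),incase(atz(c,u*s,v*s,z)))
for n,P in [('bar top',w(-127,7.5,63)),('bar bot',w(-127,7.5,30)),('hingeR',w(-93,-35,89)),('tipR',w(-95,-35,5)),('lidFR',w(-90,-130,100)),('FR0',w(-90,-130,0))]:print(n,np.round(proj(c,P)/s))
E
python3 m2.py
python3 -c "
import cv2
b=cv2.imread('pics/w3.png');cv2.imwrite('pics/w3c.png',cv2.resize(b[0:170,0:250],(800,544),interpolation=cv2.INTER_CUBIC))"
```

```text
tail [ 460.1 -157.4   13. ]
head [ 517.8 -180.5   13. ]
noseL [ 566.8 -189.4    8. ]
gateR [ 559.3 -207.3    8. ]
fobL [ 494.5 -160.1   13. ]
fobR [ 486.8 -180.    13. ]
yaw -0.38013043878258584 62.13257142458217 ctr [ 488.91840438 -168.9286269    13.        ]
barTopOuter [586.3 -56.7  60. ] [-130.6    5.9   60. ]
lidcorner [ 616.1 -191.9  100. ] [ -90.4 -126.7  100. ]
cornerbot [ 602.4 -189.6   80. ] [-104.3 -125.4   80. ]
bar top [ 72. 216.]
bar bot [111. 210.]
hingeR [ 94. 101.]
tipR [184. 122.]
lidFR [331.   0.]
FR0 [355.  57.]
```

View pics/w3c.png

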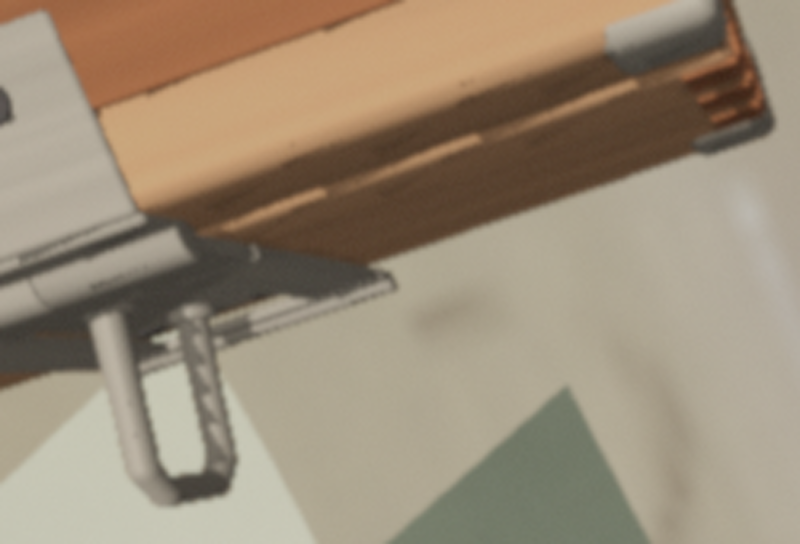

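```bash
cat > fit2.py <<'E'
from h import *
from scipy.optimize import least_squares
cs=cal('side');cw=cal('wrist');ct=cal('top')
T=lambda u,v:(210+u/5.714,170+v/5.714)
S=lambda u,v:(230+u/3.747,150+v/3.75)
W=lambda u,v:(u/3.2,v/3.2)
k=lambda l,c:[(P,c,uv) for P,uv in l]
side=k([((-90,-130,100),S(338,303)),((-90,130,100),S(226,88)),((90,-130,100),S(643,262)),((-90,-130,0),S(343,437)),((-95,-35,5),(305.3,241.5))],cs)
wr=k([((-90,-130,100),W(722,8)),((-90,-130,0),W(773,125)),((-95,-35,5),W(396,287)),((-93,-35,91),W(190,240))],cw)
top=k([((90,-130,100),(459*.7,193*.7)),((-90,-130,100),T(610,175)),((-90,130,100),T(57,122)),((90,130,100),(326*.7,185*.7))],ct)
def run(l):
    f=lambda q:np.concatenate([(proj(c,w(*P,q))-np.array(uv)) for P,c,uv in l])
    r=least_squares(f,Q,loss='soft_l1');print(np.round(r.x,3),np.round(r.fun.reshape(-1,2),1).tolist())
for n,l in [('s',side),('w',wr),('t',top),('sw',side+wr),('all',side+wr+top)]:print(n);run(l)
print('bar w',[np.round(atz(cw,*W(*uv),z),1) for uv,z in [((150,470),60.2),((222,465),31.8)]])
for d in(0,):print('bar s',[np.round(atz(cs,*uv,z),1) for uv,z in [((287.2,219.4),46)]])
E
python3 fit2.py
```

```text
s
[ 7.18998e+02 -6.84660e+01 -8.60000e-02] [[0.2, -0.7], [0.0, -1.4], [1.2, -0.9], [-2.6, 2.5], [-0.1, 0.9]]
w
[ 7.14128e+02 -6.69160e+01 -5.60000e-02] [[-1.5, -0.5], [1.8, 1.8], [1.7, -0.6], [-0.3, 0.2]]
t
[ 7.14903e+02 -7.33150e+01 -7.20000e-02] [[1.3, 0.2], [1.0, 0.0], [-0.8, 0.8], [-1.7, -2.3]]
sw
[ 7.14623e+02 -6.74930e+01 -6.10000e-02] [[-0.2, -0.2], [-2.9, -0.7], [0.1, -1.6], [-2.9, 3.0], [-1.4, 1.5], [-1.2, -0.3], [2.0, 2.0], [1.6, -1.0], [-0.5, -0.5]]
all
[ 7.15268e+02 -6.85260e+01 -6.90000e-02] [[-0.3, -0.1], [-2.2, -0.8], [0.3, -1.1], [-3.0, 3.1], [-1.2, 1.6], [-0.4, 0.1], [2.5, 2.2], [1.7, -1.8], [-0.4, -1.5], [-0.6, -0.1], [-0.7, -0.3], [-2.5, 0.8], [-3.5, -2.3]]
bar w [array([593.5, -52.9,  60.2]), array([592.7, -51.2,  31.8])]
bar s [array([592.8, -51.1,  46. ])]
```

Request:
jog_arm:
  targets:
    - {"xyz":[-0.065,-0.004,0.4],"spin":0.08}
    - {"xyz":[0,0,0.5],"spin":0}
    - {"xyz":[0,0,0.36],"spin":0}
    - {"xyz":[0,0,0.1],"spin":0}
    - {"xyz":[0,0,0],"spin":0}
    - {"xyz":[0,0,0],"spin":0}
    - {"xyz":[0,0,0],"spin":0}
    - {"xyz":[0,0,0],"spin":0}
    - {"xyz":[0,0,0],"spin":0}
    - {"xyz":[0,0,0],"spin":0}

```text
time: 9.1
tool_pos: [489.5, -169.4, 2.3]
tcp_rot: [3.142, -0.0, -0.378]
contact_force: [0.1, -0.3, 0.2]
grip_width: 50.4
finger_force: 0.0
```

Request:
jog_arm:
  targets:
    - {"xyz":[0,0,0],"spin":0}
    - {"xyz":[0,0,0],"spin":0}
    - {"xyz":[0,0,0],"spin":0}
    - {"xyz":[0,0,0],"spin":0}
    - {"xyz":[0,0,0],"spin":0}
    - {"xyz":[0,0,0],"spin":0}
    - {"xyz":[0,0,0],"spin":0}
    - {"xyz":[0,0,0],"spin":0}
    - {"xyz":[0,0,0],"spin":0}
    - {"xyz":[0,0,0],"spin":0}
  gripper: 0

```text
time: 10.35
tool_pos: [489.5, -169.4, 2.2]
tcp_rot: [3.142, -0.0, -0.378]
contact_force: [0.2, 0.3, 0.5]
grip_width: 0.8
finger_force: 0.0
```

```bash
python3 - <<'E'
from h import *
p,y=st()
b=bot.capture('wrist');t=bot.capture('side');cv2.imwrite('pics/w4.png',b);cv2.imwrite('pics/s4.png',t)
cv2.imwrite('pics/w4b.png',np.hstack([cv2.resize(b[:,140:420],(400,600)),cv2.resize(t[210:310,210:310],(400,400))]) if 0 else np.hstack([cv2.resize(b[:,140:420],(400,600)),cv2.resize(t[200:320,210:290],(400,600))]))
E
```

```text
t 10.35 p [ 489.5 -169.4    2.2] rot [ 3.142 -0.    -0.378] F [0.2 0.3 0.5] w 0.8
```

View pics/w4b.png

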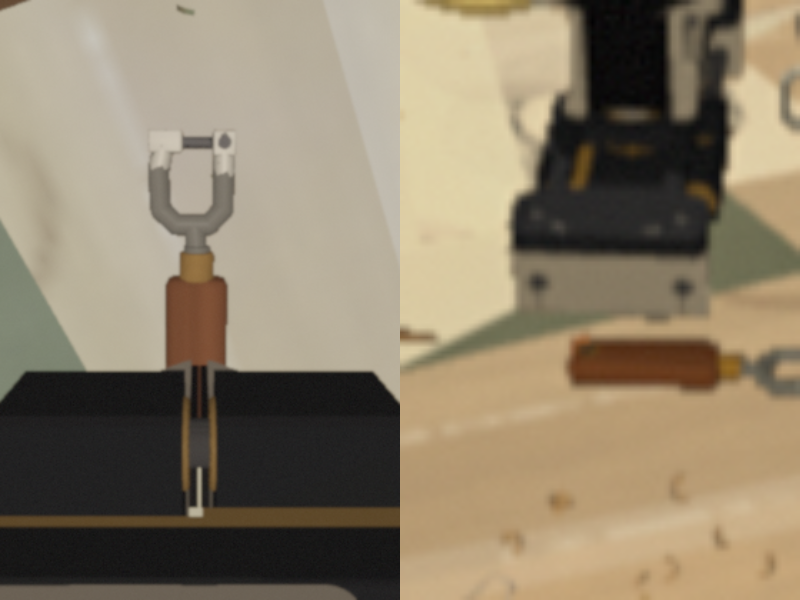

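```bash
python3 - <<'E'
from h import *
cs=cal('side');cw=cal('wrist');print(cw['eye'])
for z in(0,2,10,20,30,50):
  for d in(-9.5,0,9.5): print(z,d,'side',np.round(proj(cs,[489.5+d*.93,-169.4-d*.37,z]),1),'wrist',np.round(proj(cw,[489.5+d*.93,-169.4-d*.37,z]),1))
im=cv2.imread('pics/s4.png')
print(im[250:280:2,258:264:3].reshape(-1,6))
E
```

```text
[ 554.48858304 -195.98607423  191.18675732]
0 -9.5 side [253.7 275. ] wrist [277.8 263.4]
0 0 side [258.2 275.1] wrist [277.8 247.1]
0 9.5 side [262.7 275.3] wrist [277.8 230.5]
2 -9.5 side [253.7 274.2] wrist [277.8 264.8]
2 0 side [258.2 274.4] wrist [277.8 248.4]
2 9.5 side [262.7 274.6] wrist [277.8 231.6]
10 -9.5 side [253.6 271.2] wrist [277.7 270.8]
10 0 side [258.1 271.4] wrist [277.7 253.8]
10 9.5 side [262.6 271.5] wrist [277.7 236.4]
20 -9.5 side [253.4 267.4] wrist [277.7 279. ]
20 0 side [257.9 267.6] wrist [277.6 261.2]
20 9.5 side [262.5 267.8] wrist [277.6 242.9]
30 -9.5 side [253.2 263.6] wrist [277.6 288. ]
30 0 side [257.8 263.8] wrist [277.6 269.4]
30 9.5 side [262.4 263.9] wrist [277.6 250.2]
50 -9.5 side [252.9 255.8] wrist [277.4 309.5]
50 0 side [257.5 256. ] wrist [277.4 288.9]
50 9.5 side [262.1 256.2] wrist [277.4 267.6]
[[ 36  45  48  33  37  41]
 [ 97 119 132  91 112 123]
 [ 98 120 134  99 121 135]
 [ 98 121 134  97 121 133]
 [ 98 121 134  99 122 134]
 [ 99 122 135  98 122 134]
 [ 92 115 128  89 109 120]
 [115 154 180  96 128 149]
 [117 156 182 118 158 185]
 [ 44  66  99  45  67  97]
 [ 22  47  87  24  49  87]
 [ 29  56  98  28  55  96]
 [ 31  60 106  28  59 106]
 [ 49  73 110  51  75 112]
 [125 163 190 124 163 189]]
```

```bash
python3 - <<'E'
from h import *
cs=cal('side')
def z_at(p,yaw,off,vt):
    P=np.array(p[:2])-off*np.array([-np.sin(yaw),np.cos(yaw)])
    zs=np.arange(p[2]-20,p[2]+80,1.);vs=[proj(cs,[*P,z]) for z in zs]
    i=np.argmin([abs(v[1]-vt) for v in vs]);return zs[i]-p[2],vs[i]
print('s1 tab, near back 19',z_at((608.8,-97.6,48.6),-.076,19,216.3))
print('s1 pad mid',z_at((608.8,-97.6,48.6),-.076,0,216.3))
print('start tab near back 65',z_at((141,-505,195),.272,65,540*.7), 'inner46',z_at((141,-505,195),.272,46,540*.7))
print('s4 tab',z_at((489.5,-169.4,2.2),-.378,19,263.6),z_at((489.5,-169.4,2.2),-.378,0,263.6))
P=[489.5-35,-258,68];print('body end',proj(cs,P))
im=cv2.imread('pics/side0.png')
# gripper tab at start: print edge column
print(im[355:400:2,57,:].tolist())
E
```

```text
s1 tab, near back 19 (np.float64(41.99999999999999), array([303.12196257, 216.45654971]))
s1 pad mid (np.float64(30.999999999999993), array([300.75807114, 216.17209619]))
start tab near back 65 (np.float64(45.0), array([ 61.82624152, 378.25573365])) inner46 (np.float64(27.0), array([ 60.98408054, 378.12692852]))
s4 tab (np.float64(43.0), array([256.56904822, 263.50638032])) (np.float64(28.0), array([257.78304543, 263.68478991]))
body end [251.9385624  278.53316582]
[[81, 99, 109], [78, 96, 106], [75, 95, 104], [76, 95, 105], [78, 95, 106], [76, 95, 104], [76, 95, 105], [76, 94, 103], [78, 96, 105], [76, 94, 104], [75, 93, 105], [75, 94, 104], [67, 82, 88], [57, 64, 66], [55, 63, 65], [55, 63, 65], [57, 63, 66], [57, 64, 66], [57, 63, 67], [56, 63, 66], [54, 62, 64], [57, 63, 66], [53, 61, 63]]
```

Request:
jog_arm:
  targets:
    - {"xyz":[0,0,0],"spin":0}
    - {"xyz":[0,0,0],"spin":0}
    - {"xyz":[0,0,0],"spin":0}
    - {"xyz":[0,0,0],"spin":0}
    - {"xyz":[0,0,0],"spin":0}
    - {"xyz":[0,0,0],"spin":0}
    - {"xyz":[0,0,0.05],"spin":0}
    - {"xyz":[0,0,0.05],"spin":0}
    - {"xyz":[0,0,0.05],"spin":0}
    - {"xyz":[0,0,0],"spin":0}
  gripper: 50

```text
time: 11.7
tool_pos: [489.2, -169.2, -10.3]
tcp_rot: [-3.142, 0.001, -0.378]
contact_force: [-0.8, -0.2, -0.6]
grip_width: 45.6
finger_force: 0.0
```

```bash
python3 - <<'E'
from h import *
p,y=st()
b=bot.capture('wrist');t=bot.capture('side');cv2.imwrite('pics/w5.png',b);cv2.imwrite('pics/s5.png',t)
cw=cal('wrist')
# finger tip front edge profile: columns at inner/outer of the left finger
Y=np.array([np.sin(y),-np.cos(y)]);X=np.array([np.cos(y),np.sin(y)])
for off in (-30,-25,25,30):
  print(off,[ (z,np.round(proj(cw,[*(p[:2]+Y*off+X*9.5),z])).tolist()) for z in (0,15,25,35)])
g=b.mean(2).astype(int)
for r in range(216,300,4): print(r,g[r,190:370:6].tolist())
E
```

```text
t 11.7 p [ 489.2 -169.2  -10.3] rot [-3.142e+00  1.000e-03 -3.780e-01] F [-0.8 -0.2 -0.6] w 45.6
-30 [(0, [218.0, 238.0]), (15, [213.0, 249.0]), (25, [209.0, 257.0]), (35, [205.0, 266.0])]
-25 [(0, [228.0, 238.0]), (15, [224.0, 249.0]), (25, [221.0, 257.0]), (35, [217.0, 266.0])]
25 [(0, [327.0, 238.0]), (15, [331.0, 249.0]), (25, [334.0, 257.0]), (35, [337.0, 266.0])]
30 [(0, [337.0, 238.0]), (15, [342.0, 249.0]), (25, [345.0, 257.0]), (35, [349.0, 266.0])]
216 [164, 166, 166, 166, 166, 166, 167, 168, 171, 173, 173, 67, 77, 79, 78, 79, 83, 79, 70, 165, 165, 166, 164, 164, 165, 165, 165, 165, 168, 166]
220 [166, 165, 166, 166, 166, 166, 166, 166, 170, 171, 171, 67, 77, 78, 76, 80, 84, 79, 69, 166, 164, 165, 165, 164, 163, 165, 163, 165, 167, 167]
224 [166, 165, 165, 166, 166, 166, 167, 167, 169, 172, 172, 65, 76, 76, 76, 81, 83, 78, 70, 164, 166, 165, 165, 164, 165, 164, 164, 164, 166, 166]
228 [166, 165, 166, 166, 166, 165, 166, 168, 168, 171, 171, 68, 76, 78, 75, 80, 83, 77, 68, 165, 166, 165, 165, 164, 164, 163, 164, 166, 166, 165]
232 [167, 165, 166, 165, 166, 166, 167, 167, 169,
[... 1606 characters left out ...]
3, 165, 164, 158, 13, 15, 90, 94, 93, 94]
280 [92, 93, 93, 93, 42, 15, 14, 166, 166, 167, 168, 68, 77, 78, 76, 79, 83, 77, 92, 177, 176, 168, 164, 159, 9, 20, 80, 94, 93, 92]
284 [91, 93, 93, 93, 16, 11, 11, 166, 165, 167, 168, 68, 77, 79, 76, 78, 83, 78, 92, 178, 182, 171, 163, 158, 12, 19, 49, 93, 92, 92]
288 [94, 93, 93, 88, 14, 16, 5, 166, 166, 168, 167, 66, 74, 78, 77, 80, 84, 76, 92, 177, 180, 170, 164, 157, 15, 16, 22, 93, 92, 92]
292 [71, 71, 72, 57, 31, 29, 30, 133, 132, 131, 131, 56, 62, 63, 60, 63, 67, 62, 74, 138, 138, 133, 130, 105, 25, 26, 29, 70, 71, 73]
296 [48, 50, 48, 51, 50, 51, 49, 49, 51, 51, 50, 51, 52, 50, 51, 51, 51, 47, 51, 51, 51, 51, 51, 50, 50, 51, 50, 49, 50, 49]
```

Request:
jog_arm:
  targets:
    - {"xyz":[0,0,0.05],"spin":0}
    - {"xyz":[0,0,0.05],"spin":0}
    - {"xyz":[0,0,0.05],"spin":0}
    - {"xyz":[0,0,0.025],"spin":0}
    - {"xyz":[0,0,0.0125],"spin":0}
    - {"xyz":[0,0,0],"spin":0}
    - {"xyz":[0,0,0],"spin":0}
    - {"xyz":[0,0,0],"spin":0}
    - {"xyz":[0,0,0],"spin":0}
    - {"xyz":[0,0,0],"spin":0}

```text
time: 13.05
tool_pos: [489.5, -169.4, -24.8]
tcp_rot: [3.142, -0.0, -0.378]
contact_force: [0.3, 0.1, -0.9]
grip_width: 46.0
finger_force: 0.0
```

Request:
jog_arm:
  targets:
    - {"xyz":[0,0,0.0125],"spin":0}
    - {"xyz":[0,0,0],"spin":0}
    - {"xyz":[0,0,0],"spin":0}
    - {"xyz":[0,0,0],"spin":0}
    - {"xyz":[0,0,0],"spin":0}
    - {"xyz":[0,0,0],"spin":0}
    - {"xyz":[0,0,0],"spin":0}
    - {"xyz":[0,0,0],"spin":0}
    - {"xyz":[0,0,0],"spin":0}
    - {"xyz":[0,0,0],"spin":0}
  gripper: 0

```text
time: 14.3
tool_pos: [489.5, -169.4, -25.8]
tcp_rot: [3.142, -0.0, -0.378]
contact_force: [-0.3, -0.2, -0.6]
grip_width: 21.0
finger_force: 30.0
```

```bash
python3 - <<'E'
from h import *
p,y=st();y=-.378
rows(p,y,[((480,-165,16.2),y,2),((470,-21,16.2),-.07,5),((528,-21,16.2),-.07,2)])
E
```

```text
t 14.3 p [ 489.5 -169.4  -25.8] rot [ 3.142 -0.    -0.378] F [-0.3 -0.2 -0.6] w 21.0
[-0.065, -0.004, -0.263] -0.0
[-0.065, -0.004, -0.263] -0.0
[-0.156, -0.325, -0.0] -0.62
[-0.136, -0.334, -0.0] -0.62
[-0.115, -0.342, -0.0] -0.62
[-0.094, -0.349, -0.0] -0.62
[-0.072, -0.354, -0.0] -0.62
[0.362, -0.025, -0.0] -0.0
[0.362, -0.025, -0.0] -0.0
```

Request:
jog_arm:
  targets:
    - {"xyz":[-0.065,-0.004,-0.263],"spin":0}
    - {"xyz":[-0.065,-0.004,-0.263],"spin":0}
    - {"xyz":[-0.156,-0.325,0],"spin":-0.62}
    - {"xyz":[-0.136,-0.334,0],"spin":-0.62}
    - {"xyz":[-0.115,-0.342,0],"spin":-0.62}
    - {"xyz":[-0.094,-0.349,0],"spin":-0.62}
    - {"xyz":[-0.072,-0.354,0],"spin":-0.62}
    - {"xyz":[0,0,0],"spin":0}
    - {"xyz":[0,0,0],"spin":0}
    - {"xyz":[0,0,0],"spin":0}

```text
time: 15.55
tool_pos: [470.2, -21.8, 16.3]
tcp_rot: [3.141, -0.0, -0.07]
contact_force: [0.3, 0.1, -1.2]
grip_width: 21.9
finger_force: 30.0
```

```bash
python3 - <<'E'
from h import *
p,y=st()
for i in range(1):
    b=bot.capture('wrist');cv2.imwrite(f'pics/w6.png',b);t=bot.capture('side');cv2.imwrite(f'pics/s6.png',t)
cw=cal('wrist')
for n,x,yy,z in [('tail',-32,0,13),('headL',32,11,13),('headR',32,-11,13),('noseL',81,17,8),('tipR',81,-12.8,8),('mouth',77.5,0,4),('throat',53,0,4)]:
    P=[p[0]+np.cos(y)*x-np.sin(y)*yy,p[1]+np.sin(y)*x+np.cos(y)*yy,p[2]+25.8+z];print(n,np.round(proj(cw,P),1))
for z in(31.8,60.2):print('bar',proj(cw,[593,-51.5,z]))
# fob = brown mask, metal bounds ahead
hsv=cv2.cvtColor(b,cv2.COLOR_BGR2HSV)
m=((hsv[...,0]<14)&(hsv[...,1]>110)&(hsv[...,2]>40)).astype(np.uint8);m[:, :180]=0;m[:,380:]=0;m[:60]=0
for r in range(60,290,10):
    c=np.flatnonzero(m[r]);print(r,(c.min(),c.max(),len(c)) if len(c) else None)
E
```

```text
t 15.55 p [470.2 -21.8  16.3] rot [ 3.141 -0.    -0.07 ] F [ 0.3  0.1 -1.2] w 21.9
tail [278.5 342.9]
headL [251.9 208.1]
headR [305.  208.1]
noseL [235.2  84. ]
tipR [311.1  84. ]
mouth [278.5  93.8]
throat [278.5 154.7]
bar [330.04485874 -25.33369507]
bar [341.15573044 -55.56196182]
60 None
70 None
80 None
90 None
100 None
110 None
120 None
130 None
140 None
150 None
160 None
170 None
180 None
190 None
200 None
210 (np.int64(257), np.int64(301), 25)
220 (np.int64(255), np.int64(302), 48)
230 (np.int64(255), np.int64(302), 48)
240 (np.int64(255), np.int64(302), 48)
250 (np.int64(256), np.int64(302), 47)
260 (np.int64(254), np.int64(304), 51)
270 (np.int64(254), np.int64(304), 51)
280 (np.int64(255), np.int64(304), 50)
```

Request:
jog_arm:
  targets:
    - {"xyz":[0.25,-0.018,0],"spin":0}
    - {"xyz":[0.25,-0.018,0],"spin":0}
    - {"xyz":[0.222,-0.014,0],"spin":0}
    - {"xyz":[0,0,0],"spin":0}
    - {"xyz":[0,0.025,0],"spin":0}
    - {"xyz":[0,0.025,0],"spin":0}
    - {"xyz":[0,0.025,0],"spin":0}
    - {"xyz":[0,0,0],"spin":0}
    - {"xyz":[0,0,0],"spin":0}
    - {"xyz":[0,0,0],"spin":0}

```text
time: 16.9
tool_pos: [527.4, -26.8, 16.2]
tcp_rot: [3.142, -0.0, -0.068]
contact_force: [0.1, 1.0, -0.9]
grip_width: 21.8
finger_force: 30.0
```

Request:
jog_arm:
  targets:
    - {"xyz":[0,0.0125,0],"spin":0}
    - {"xyz":[0,0.0125,0],"spin":0}
    - {"xyz":[0,0.0125,0],"spin":0}
    - {"xyz":[0,0.0125,0],"spin":0}
    - {"xyz":[0,0,0],"spin":0}
    - {"xyz":[0,0,0],"spin":0}
    - {"xyz":[0,0,0],"spin":0}
    - {"xyz":[0,0,0],"spin":0}
    - {"xyz":[0,0,0],"spin":0}
    - {"xyz":[0,0,0],"spin":0}

```text
time: 18.15
tool_pos: [527.1, -30.7, 16.2]
tcp_rot: [-3.142, 0.0, -0.068]
contact_force: [0.7, 1.8, -1.1]
grip_width: 21.6
finger_force: 30.0
```

Request:
jog_arm:
  targets:
    - {"xyz":[0,0.0125,0],"spin":0}
    - {"xyz":[0,0.0125,0],"spin":0}
    - {"xyz":[0,0,0],"spin":0}
    - {"xyz":[0,0,0],"spin":0}
    - {"xyz":[0,0,0],"spin":0}
    - {"xyz":[0,0,0],"spin":0}
    - {"xyz":[0,0,0],"spin":0}
    - {"xyz":[0,0,0],"spin":0}
    - {"xyz":[0,0,0],"spin":0}
    - {"xyz":[0,0,0],"spin":0}

```text
time: 19.4
tool_pos: [526.8, -32.0, 16.2]
tcp_rot: [-3.141, 0.0, -0.068]
contact_force: [0.1, 6.8, -0.4]
grip_width: 21.1
finger_force: 30.2
```

```bash
python3 - <<'E'
from h import *
o=bot.get_obs();print(o['moment'],o['contact_force'],o['tool_pos'])
p,y=st()
b=bot.capture('wrist');cv2.imwrite(f'pics/w7.png',b);t=bot.capture('side');cv2.imwrite(f'pics/s7.png',t)
cw=cal('wrist')
for n,P in [('bar lo',[593,-51.5,31.8]),('bar hi',[593,-51.5,60.2])]:print(n,proj(cw,P))
for n,x,yy,z in [('mouth',77.5,0,4),('right',67,-12.8,4),('left',67,17,4)]:
    P=[p[0]+np.cos(y)*x-np.sin(y)*yy,p[1]+np.sin(y)*x+np.cos(y)*yy,p[2]+25.8+z];print(n,np.round(proj(cw,P),1))
g=b.mean(2).astype(int)
for r in range(70,150,8): print(r,g[r,220:360:4].tolist())
E
```

```text
[ 1.18650713 -0.04692314  0.39507945] [ 0.1028288   6.75939922 -0.41985893] [526.79427107 -31.99512373  16.15657301]
t 19.4 p [526.8 -32.   16.2] rot [-3.141  0.    -0.068] F [ 0.1  6.8 -0.4] w 21.1
bar lo [311.59983384 119.44289653]
bar hi [317.84693426 120.70184918]
mouth [278.1  94.2]
right [309.1 120.9]
left [237.  120.9]
70 [207, 207, 206, 207, 207, 207, 207, 207, 207, 207, 207, 207, 207, 207, 207, 207, 207, 207, 206, 185, 177, 176, 176, 175, 150, 111, 143, 178, 193, 174, 166, 176, 175, 176, 175]
78 [207, 207, 207, 206, 207, 207, 207, 207, 208, 208, 207, 208, 207, 208, 208, 207, 207, 207, 207, 190, 177, 176, 175, 176, 103, 114, 165, 192, 183, 156, 175, 176, 175, 176, 177]
86 [206, 207, 208, 206, 186, 187, 190, 192, 191, 188, 177, 207, 208, 207, 207, 207, 207, 186, 178, 177, 175, 176, 174, 152, 110, 144, 179, 194, 174, 165, 176, 176, 175, 177, 178]
94 [206, 207, 207, 204, 186, 191, 194, 195, 195, 196, 190, 93, 96, 97, 94, 96, 97, 136, 170, 106, 108, 184, 175, 104, 111, 165, 191, 182, 156, 178, 176, 176, 176, 177, 178]
102 [208, 208, 207, 207, 176, 184, 186, 181, 193, 195, 191, 16
[... 309 characters left out ...]
7, 207, 208, 128, 117, 120, 110, 106, 208, 208, 207, 208, 208, 208, 208, 208, 176, 108, 119, 118, 102, 103, 100, 152, 134, 123, 168, 176, 177, 177, 177, 178, 177, 177]
126 [207, 208, 207, 208, 128, 115, 121, 109, 116, 208, 207, 208, 208, 208, 207, 208, 208, 177, 109, 120, 117, 102, 81, 92, 97, 94, 125, 177, 176, 177, 177, 177, 177, 176, 175]
134 [207, 208, 208, 208, 175, 115, 121, 113, 96, 209, 208, 209, 208, 208, 207, 208, 208, 177, 108, 119, 117, 103, 102, 96, 96, 110, 176, 177, 177, 176, 176, 177, 177, 177, 177]
142 [207, 209, 208, 208, 182, 113, 120, 116, 100, 202, 208, 208, 209, 208, 208, 208, 209, 177, 109, 119, 117, 103, 177, 175, 175, 175, 176, 175, 176, 175, 177, 176, 177, 177, 177]
```

```bash
python3 - <<'E'
from h import *
a=cv2.imread('pics/w6.png').mean(2).astype(int);b=cv2.imread('pics/w7.png').mean(2).astype(int)
for r in (90,94,98,118,126,134,142,180,188,230,260):
    print(r,'A',a[r,232:310:2].tolist());print(r,'B',b[r,232:310:2].tolist())
E
```

```text
90 A [205, 209, 206, 183, 191, 194, 194, 194, 195, 196, 195, 195, 195, 196, 197, 197, 180, 113, 124, 132, 195, 203, 204, 203, 204, 204, 203, 204, 204, 175, 165, 193, 195, 176, 136, 138, 177, 193, 191]
90 B [203, 163, 189, 192, 192, 192, 191, 192, 194, 193, 193, 194, 194, 195, 188, 151, 195, 202, 201, 201, 201, 201, 201, 201, 201, 202, 202, 195, 146, 184, 189, 145, 131, 130, 129, 135, 185, 178, 175]
94 A [144, 144, 154, 172, 193, 194, 195, 195, 196, 197, 197, 198, 198, 199, 199, 198, 182, 117, 96, 96, 97, 96, 97, 96, 96, 96, 97, 97, 97, 101, 165, 189, 148, 109, 108, 108, 111, 157, 188]
94 B [204, 171, 186, 192, 191, 193, 194, 194, 195, 195, 195, 196, 196, 196, 190, 142, 93, 94, 96, 93, 97, 95, 94, 95, 96, 95, 97, 93, 136, 185, 170, 109, 106, 106, 108, 123, 184, 177, 175]
98 A [171, 162, 149, 169, 191, 193, 195, 194, 196, 197, 196, 197, 198, 198, 198, 198, 183, 118, 95, 93, 94, 95, 95, 95, 95, 95, 95, 94, 90, 83, 166, 171, 115, 109, 109, 108, 114, 165, 189]
98 B [206, 191, 184, 191, 192, 192, 194, 193, 194, 195, 196, 196, 196, 196, 191, 145, 84, 96, 92, 94, 94, 93, 92, 88, 81, 84, 80, 
[... 2447 characters left out ...]
 129, 129]
230 A [203, 143, 192, 209, 208, 168, 164, 169, 153, 201, 204, 112, 74, 77, 82, 84, 82, 82, 85, 84, 85, 83, 83, 82, 84, 88, 89, 90, 91, 91, 89, 87, 86, 82, 80, 76, 168, 209, 209]
230 B [193, 204, 201, 188, 150, 188, 159, 157, 186, 136, 77, 67, 72, 80, 80, 81, 81, 84, 84, 83, 84, 82, 81, 82, 83, 85, 87, 89, 88, 88, 88, 84, 82, 81, 76, 108, 188, 142, 127]
260 A [102, 101, 101, 99, 100, 100, 100, 101, 92, 43, 22, 41, 70, 78, 81, 84, 83, 83, 82, 86, 85, 83, 84, 84, 85, 87, 89, 89, 89, 90, 87, 87, 85, 82, 78, 71, 44, 20, 41]
260 B [99, 99, 100, 100, 99, 99, 98, 99, 91, 42, 19, 46, 72, 76, 80, 81, 82, 82, 82, 84, 84, 81, 81, 84, 81, 85, 85, 88, 88, 90, 88, 86, 81, 79, 77, 68, 35, 21, 36]
```

Request:
jog_arm:
  targets:
    - {"xyz":[-0.007,-0.1,0],"spin":0}
    - {"xyz":[-0.237,0.0166,0],"spin":0}
    - {"xyz":[-0.237,0.0166,0],"spin":0}
    - {"xyz":[0,0,0],"spin":0}
    - {"xyz":[0.009,0.12,0],"spin":0}
    - {"xyz":[0.008,0.117,0],"spin":0}
    - {"xyz":[0,0,0],"spin":0}
    - {"xyz":[0,0,0],"spin":0}
    - {"xyz":[0,0,0],"spin":0}
    - {"xyz":[0,0,0],"spin":0}

```text
time: 20.75
tool_pos: [489.0, -43.7, 16.2]
tcp_rot: [3.142, -0.0, -0.068]
contact_force: [0.2, -0.3, -0.6]
grip_width: 21.2
finger_force: 30.0
```

```bash
cat > chk.py <<'E'
import sys
from h import *
n=sys.argv[1];o=bot.get_obs();print(np.round(o['moment'],2))
p,y=st()
b=bot.capture('wrist');cv2.imwrite(f'pics/w{n}.png',b);t=bot.capture('side');cv2.imwrite(f'pics/s{n}.png',t)
cw=cal('wrist')
print('bar lo/hi',[np.round(proj(cw,[593,-51.4,z]),1) for z in(32,46,60)])
g=b.mean(2).astype(int)
R=eval(sys.argv[2])
for r in R: print(r,g[r,232:330:2].tolist())
E
python3 chk.py 8 "(90,94,98,142,230)"
```

```text
[-0.01 -0.06  0.01]
t 20.75 p [489.  -43.7  16.2] rot [ 3.142 -0.    -0.068] F [ 0.2 -0.3 -0.6] w 21.2
bar lo/hi [array([279.7,  29.4]), array([279.7,  21.6]), array([279.8,  12.2])]
90 [212, 212, 209, 186, 194, 197, 196, 197, 197, 197, 197, 198, 198, 198, 198, 198, 181, 176, 206, 206, 207, 194, 175, 175, 175, 174, 175, 174, 174, 152, 167, 195, 197, 188, 166, 166, 185, 196, 193, 167, 175, 180, 180, 180, 180, 181, 178, 169, 158]
94 [212, 212, 209, 183, 194, 196, 197, 198, 198, 199, 200, 200, 200, 200, 201, 200, 185, 118, 97, 88, 91, 88, 86, 96, 98, 97, 98, 98, 97, 103, 161, 147, 125, 111, 111, 110, 110, 116, 162, 165, 174, 177, 169, 158, 141, 135, 133, 132, 132]
98 [212, 212, 209, 180, 194, 195, 196, 197, 198, 198, 199, 200, 200, 200, 201, 200, 186, 119, 94, 89, 95, 88, 91, 97, 95, 96, 96, 96, 95, 103, 165, 173, 150, 112, 110, 109, 115, 165, 188, 164, 138, 133, 132, 133, 133, 133, 133, 131, 132]
142 [177, 164, 145, 179, 130, 114, 119, 121, 124, 120, 113, 106, 120, 205, 212, 213, 212, 213, 212, 213, 212, 212, 212, 188, 132, 132, 131, 132, 133, 129, 104, 109, 117, 121, 124, 122, 116, 109, 103, 126, 132, 131, 130, 131, 129, 129, 130, 129, 130]
230 [210, 204, 154, 185, 182, 139, 145, 204, 211, 210, 205, 115, 76, 80, 82, 84, 84, 84, 85, 85, 85, 86, 85, 86, 86, 88, 89, 91, 92, 90, 91, 89, 88, 84, 81, 79, 107, 133, 134, 132, 133, 132, 134, 133, 133, 133, 134, 134, 133]
```

```bash
python3 - <<'E'
from h import *
g=cv2.imread('pics/w8.png').mean(2).astype(int)
for r in range(0,44,3): print(r,g[r,250:310:2].tolist())
E
```

```text
0 [210, 210, 210, 210, 210, 210, 210, 209, 208, 186, 181, 176, 144, 162, 176, 189, 196, 189, 182, 170, 148, 129, 156, 179, 179, 178, 178, 178, 179, 178]
3 [211, 210, 210, 210, 209, 210, 210, 210, 209, 189, 178, 160, 146, 167, 181, 192, 195, 187, 179, 165, 139, 132, 171, 178, 178, 178, 178, 178, 179, 178]
6 [210, 210, 211, 210, 210, 210, 210, 210, 209, 191, 179, 161, 148, 169, 182, 192, 192, 184, 175, 158, 130, 146, 176, 178, 180, 179, 180, 178, 179, 178]
9 [210, 210, 210, 209, 209, 209, 209, 210, 210, 197, 177, 139, 141, 162, 173, 181, 182, 176, 167, 146, 130, 157, 178, 179, 179, 179, 179, 179, 179, 179]
12 [210, 209, 210, 209, 209, 210, 209, 211, 211, 199, 176, 132, 140, 151, 159, 163, 163, 158, 140, 126, 133, 171, 178, 179, 179, 179, 179, 178, 179, 179]
15 [210, 209, 209, 209, 209, 210, 210, 210, 211, 201, 162, 126, 143, 153, 159, 160, 158, 150, 137, 120, 140, 174, 177, 178, 178, 178, 179, 178, 179, 179]
18 [210, 210, 210, 210, 210, 211, 210, 210, 210, 203, 161, 129, 146, 156, 159, 158, 157, 147, 131, 122, 156, 177, 178, 178, 178, 178, 180, 180, 179, 180]
21 [210, 210, 211, 211, 21
[... 487 characters left out ...]
6, 138, 135, 153, 158, 159, 155, 146, 126, 114, 171, 179, 179, 178, 179, 180, 179, 179, 178, 178, 179]
33 [212, 211, 211, 212, 211, 211, 211, 211, 211, 210, 173, 88, 112, 115, 130, 129, 113, 86, 130, 176, 179, 180, 179, 179, 180, 180, 179, 179, 180, 179]
36 [212, 211, 211, 211, 210, 211, 212, 211, 212, 211, 178, 78, 77, 82, 84, 83, 79, 81, 149, 179, 180, 179, 179, 179, 179, 179, 180, 179, 179, 180]
39 [211, 211, 211, 211, 211, 211, 211, 211, 212, 211, 189, 96, 78, 79, 80, 80, 79, 107, 171, 179, 178, 179, 179, 178, 179, 179, 180, 179, 179, 180]
42 [211, 211, 211, 211, 212, 211, 211, 211, 211, 211, 203, 163, 100, 82, 82, 82, 103, 160, 179, 178, 179, 179, 179, 178, 179, 179, 180, 179, 180, 180]
```

Request:
jog_arm:
  targets:
    - {"xyz":[0.1,0,0],"spin":0}
    - {"xyz":[0.1,0,0],"spin":0}
    - {"xyz":[0.025,0,0],"spin":0}
    - {"xyz":[0.025,0,0],"spin":0}
    - {"xyz":[0.0125,0,0],"spin":0}
    - {"xyz":[0.0125,0,0],"spin":0}
    - {"xyz":[0.0125,0,0],"spin":0}
    - {"xyz":[0,0,0],"spin":0}
    - {"xyz":[0,0,0],"spin":0}
    - {"xyz":[0,0,0],"spin":0}

```text
time: 22.1
tool_pos: [511.8, -45.4, 16.2]
tcp_rot: [3.142, 0.0, -0.068]
contact_force: [-3.8, 0.4, -0.6]
grip_width: 21.7
finger_force: 30.0
```

Request:
jog_arm:
  targets:
    - {"xyz":[0.0125,0,0],"spin":0}
    - {"xyz":[0.0125,0,0],"spin":0}
    - {"xyz":[0.0125,0,0],"spin":0}
    - {"xyz":[0,0,0],"spin":0}
    - {"xyz":[0,0,0],"spin":0}
    - {"xyz":[0,0,0],"spin":0}
    - {"xyz":[0,0,0],"spin":0}
    - {"xyz":[0,0,0],"spin":0}
    - {"xyz":[0,0,0],"spin":0}
    - {"xyz":[0,0,0],"spin":0}

```text
time: 23.35
tool_pos: [515.0, -45.7, 16.2]
tcp_rot: [3.141, -0.0, -0.068]
contact_force: [-4.3, -2.2, -1.4]
grip_width: 21.5
finger_force: 30.0
```

```bash
python3 chk.py 9 "range(70,146,5)"
```

```text
[-0.27  0.73 -0.12]
t 23.35 p [515.  -45.7  16.2] rot [ 3.141 -0.    -0.068] F [-4.3 -2.2 -1.4] w 21.5
bar lo/hi [array([279.2,  94.1]), array([279.2,  92.4]), array([279.2,  90.3])]
70 [208, 208, 208, 208, 207, 208, 208, 208, 207, 207, 207, 207, 207, 207, 207, 207, 208, 208, 197, 177, 178, 172, 143, 161, 176, 189, 196, 186, 176, 162, 143, 172, 176, 177, 176, 176, 177, 178, 176, 177, 177, 177, 177, 176, 175, 177, 178, 177, 177]
75 [208, 208, 208, 208, 208, 208, 207, 207, 207, 207, 208, 208, 207, 208, 208, 208, 208, 207, 200, 180, 176, 148, 150, 170, 183, 196, 191, 181, 170, 150, 163, 176, 176, 176, 177, 177, 177, 178, 177, 177, 177, 177, 177, 176, 177, 177, 177, 178, 178]
80 [208, 209, 208, 207, 208, 208, 207, 208, 208, 208, 208, 208, 207, 209, 208, 208, 208, 207, 205, 181, 165, 142, 163, 177, 190, 195, 185, 176, 158, 149, 174, 177, 176, 177, 176, 177, 177, 177, 177, 177, 177, 177, 177, 177, 177, 177, 178, 177, 177]
85 [208, 208, 208, 207, 196, 185, 184, 182, 183, 183, 183, 182, 184, 184, 182, 183, 186, 204, 207, 184, 148, 151, 171, 183, 195, 189, 180, 167, 147, 171, 176, 175, 176, 1
[... 2351 characters left out ...]
1, 117, 113, 104, 117, 200, 209, 209, 209, 209, 210, 210, 208, 187, 178, 178, 177, 177, 177, 177, 177, 176, 150, 103, 112, 117, 120, 120, 117, 109, 101, 145, 175, 177, 178, 177, 177, 178, 177, 177, 176]
140 [208, 209, 209, 209, 180, 108, 114, 118, 121, 118, 112, 106, 96, 170, 209, 209, 209, 209, 210, 209, 207, 192, 177, 178, 177, 176, 177, 177, 176, 177, 152, 105, 112, 119, 120, 121, 116, 110, 101, 145, 176, 176, 177, 178, 178, 178, 175, 170, 155]
145 [209, 208, 209, 208, 179, 104, 114, 119, 120, 119, 115, 107, 98, 170, 209, 209, 209, 210, 210, 209, 209, 197, 176, 176, 176, 176, 177, 176, 177, 174, 134, 102, 112, 117, 120, 121, 116, 109, 100, 146, 173, 165, 154, 137, 132, 131, 129, 129, 128]
```

Request:
jog_arm:
  targets:
    - {"xyz":[0.02,0,0],"spin":0}
    - {"xyz":[0.02,0,0],"spin":0}
    - {"xyz":[0.02,0,0],"spin":0}
    - {"xyz":[0.02,0,0],"spin":0}
    - {"xyz":[0.02,0,0],"spin":0}
    - {"xyz":[0.02,0,0],"spin":0}
    - {"xyz":[0.02,0,0],"spin":0}
    - {"xyz":[0,0,0],"spin":0}
    - {"xyz":[0,0,0],"spin":0}
    - {"xyz":[0,0,0],"spin":0}

```text
time: 24.7
tool_pos: [527.5, -47.0, 16.7]
tcp_rot: [3.141, -0.003, -0.069]
contact_force: [1.4, -5.9, -1.5]
grip_width: 21.5
finger_force: 30.1
```

```bash
python3 chk.py 10 "range(80,176,5)"
```

```text
[-0.88 -0.27 -0.32]
t 24.7 p [527.5 -47.   16.7] rot [ 3.141e+00 -3.000e-03 -6.900e-02] F [ 1.4 -5.9 -1.5] w 21.5
bar lo/hi [array([278. , 123.2]), array([278. , 123.9]), array([277.9, 124.9])]
80 [205, 206, 206, 205, 207, 206, 206, 206, 206, 206, 206, 206, 206, 205, 206, 206, 206, 192, 177, 176, 176, 176, 176, 171, 136, 154, 171, 184, 193, 187, 177, 164, 144, 170, 175, 176, 176, 175, 175, 176, 175, 176, 175, 176, 175, 176, 176, 176, 176]
85 [206, 206, 206, 205, 196, 186, 186, 187, 187, 187, 188, 187, 187, 186, 186, 188, 188, 179, 173, 177, 176, 176, 175, 155, 143, 165, 180, 192, 191, 179, 162, 149, 152, 175, 174, 174, 174, 174, 174, 174, 175, 174, 175, 175, 176, 176, 176, 177, 177]
90 [206, 206, 206, 203, 170, 188, 190, 191, 192, 191, 191, 192, 193, 192, 193, 193, 193, 185, 147, 171, 175, 175, 171, 139, 156, 173, 186, 195, 185, 175, 160, 144, 184, 189, 171, 166, 165, 166, 170, 186, 174, 173, 175, 175, 176, 176, 176, 177, 177]
95 [206, 207, 207, 202, 168, 189, 191, 192, 193, 193, 194, 195, 195, 195, 196, 196, 196, 187, 147, 171, 176, 176, 154, 145, 168, 180, 193, 190, 180, 169, 146, 
[... 3348 characters left out ...]
, 203, 159, 101, 105, 112, 114, 116, 120, 123, 121, 121, 121, 122, 123, 125, 123, 122, 123, 122, 122, 119, 116, 112, 108, 100, 130, 168, 174, 174, 175, 174, 175, 175, 175, 174, 167, 154, 140, 130, 127]
170 [207, 207, 206, 207, 207, 207, 207, 208, 207, 208, 208, 207, 200, 157, 101, 101, 102, 103, 101, 103, 106, 114, 119, 123, 120, 113, 106, 103, 104, 103, 102, 107, 154, 173, 173, 173, 173, 171, 161, 146, 134, 130, 128, 129, 128, 128, 128, 127, 128]
175 [207, 207, 208, 208, 207, 207, 207, 208, 207, 207, 207, 207, 208, 208, 208, 207, 207, 207, 207, 177, 103, 111, 118, 122, 121, 115, 108, 97, 144, 173, 173, 166, 152, 141, 131, 129, 129, 129, 128, 127, 128, 128, 128, 128, 128, 128, 127, 128, 127]
```

Request:
jog_arm:
  targets:
    - {"xyz":[0,0.0125,0],"spin":0}
    - {"xyz":[0,0.0125,0],"spin":0}
    - {"xyz":[0.0125,0,0],"spin":0}
    - {"xyz":[0.0125,0,0],"spin":0}
    - {"xyz":[0.0125,0,0],"spin":0}
    - {"xyz":[0,0,0],"spin":0}
    - {"xyz":[0,0,0],"spin":0}
    - {"xyz":[0,0,0],"spin":0}
    - {"xyz":[0,0,0],"spin":0}
    - {"xyz":[0,0,0],"spin":0}

```text
time: 26.05
tool_pos: [529.0, -48.6, 16.3]
tcp_rot: [3.141, -0.0, -0.068]
contact_force: [-0.1, 0.0, -1.2]
grip_width: 21.4
finger_force: 30.0
```

```bash
python3 chk.py 11 "range(85,165,6)"
```

```text
[ 0.03 -0.02  0.  ]
t 26.05 p [529.  -48.6  16.3] rot [ 3.141 -0.    -0.068] F [-0.1  0.  -1.2] w 21.4
bar lo/hi [array([274.8, 127. ]), array([274.4, 128.2]), array([273.9, 129.7])]
85 [206, 206, 206, 201, 186, 181, 181, 181, 181, 180, 181, 180, 180, 182, 182, 182, 169, 176, 177, 176, 176, 172, 139, 157, 172, 186, 195, 186, 177, 163, 138, 157, 161, 163, 166, 166, 166, 166, 167, 174, 175, 175, 175, 176, 176, 176, 176, 176, 175]
91 [206, 206, 203, 180, 189, 190, 191, 191, 192, 192, 193, 193, 193, 193, 193, 193, 176, 134, 145, 144, 142, 137, 148, 168, 181, 194, 191, 179, 168, 144, 155, 186, 145, 118, 109, 109, 127, 184, 187, 161, 172, 175, 175, 176, 176, 177, 177, 176, 177]
97 [207, 206, 203, 176, 189, 191, 191, 192, 192, 193, 195, 194, 195, 195, 195, 196, 179, 117, 97, 96, 84, 135, 162, 177, 190, 193, 182, 172, 155, 116, 163, 188, 138, 106, 105, 106, 107, 154, 184, 161, 171, 174, 175, 175, 176, 177, 177, 177, 176]
103 [207, 207, 203, 164, 175, 175, 164, 164, 167, 168, 174, 182, 182, 183, 183, 183, 171, 149, 170, 165, 135, 156, 172, 185, 195, 186, 177, 161, 138, 140, 165, 194, 196, 195
[... 1855 characters left out ...]
, 118, 115, 109, 107, 104, 155, 199, 207, 207, 203, 181, 177, 177, 176, 174, 175, 175, 174, 170, 136, 103, 107, 111, 116, 120, 120, 117, 112, 104, 114, 170, 177, 177, 177, 176, 176, 176, 176, 176, 176]
157 [207, 207, 207, 207, 202, 154, 102, 109, 112, 115, 119, 122, 122, 118, 113, 107, 103, 104, 103, 105, 103, 103, 104, 103, 103, 103, 102, 105, 111, 114, 119, 120, 118, 114, 111, 106, 97, 131, 171, 175, 176, 176, 176, 176, 176, 176, 177, 177, 176]
163 [207, 208, 207, 207, 207, 207, 207, 201, 157, 103, 105, 112, 115, 118, 122, 124, 128, 127, 127, 129, 127, 126, 127, 127, 126, 127, 127, 127, 122, 119, 115, 113, 106, 102, 129, 169, 176, 175, 175, 175, 176, 176, 176, 176, 176, 176, 176, 175, 173]
```

Request:
jog_arm:
  targets:
    - {"xyz":[0,0,0.025],"spin":0}
    - {"xyz":[0,0,0.025],"spin":0}
    - {"xyz":[0,0,0.0125],"spin":0}
    - {"xyz":[0,0,0],"spin":0}
    - {"xyz":[0,0,0],"spin":0}
    - {"xyz":[0,0,0],"spin":0}
    - {"xyz":[0,0,0],"spin":0}
    - {"xyz":[0,0,0],"spin":0}
    - {"xyz":[0,0,0],"spin":0}
    - {"xyz":[0,0,0],"spin":0}

```text
time: 27.4
tool_pos: [529.0, -48.6, 11.3]
tcp_rot: [3.141, -0.0, -0.068]
contact_force: [0.1, 0.4, -1.5]
grip_width: 21.5
finger_force: 30.0
```

Request:
jog_arm:
  targets:
    - {"xyz":[0,0,0],"spin":0}
    - {"xyz":[0,0,0],"spin":0}
    - {"xyz":[0,0,0],"spin":0}
    - {"xyz":[0,0,0],"spin":0}
    - {"xyz":[0,0,0],"spin":0}
    - {"xyz":[0,0,0],"spin":0}
    - {"xyz":[0,0,0],"spin":0}
    - {"xyz":[0,0,0],"spin":0}
    - {"xyz":[0,0,0],"spin":0}
    - {"xyz":[0,0,0],"spin":0}
  gripper: 60

```text
time: 28.65
tool_pos: [529.0, -48.6, 11.2]
tcp_rot: [3.142, 0.0, -0.068]
contact_force: [0.1, -0.9, -0.0]
grip_width: 54.7
finger_force: 0.0
```

Request:
jog_arm:
  targets:
    - {"xyz":[0,0,-0.2],"spin":0}
    - {"xyz":[0,0,-0.4],"spin":0}
    - {"xyz":[-0.1,0,-0.5],"spin":0}
    - {"xyz":[-0.3,0,-0.4],"spin":0}
    - {"xyz":[-0.3,0,0],"spin":0}
    - {"xyz":[0,0,0],"spin":0}
    - {"xyz":[0,0,0],"spin":0}
    - {"xyz":[0,0,0],"spin":0}
    - {"xyz":[0,0,0],"spin":0}
    - {"xyz":[0,0,0],"spin":0}

```text
time: 29.9
tool_pos: [473.3, -44.8, 131.0]
tcp_rot: [-3.142, 0.0, -0.068]
contact_force: [0.4, 1.4, -0.1]
grip_width: 54.9
finger_force: 0.0
```

```bash
python3 - <<'E'
from h import *
p,y=st()
b=bot.capture('side');cv2.imwrite('pics/s12.png',b);t=bot.capture('wrist');cv2.imwrite('pics/w12.png',t);u=bot.capture('side')
print('motion',np.abs(b[200:300,240:330].astype(int)-u[200:300,240:330]).max())
cs=cal('side');cw=cal('wrist')
for n,c,im in(('side',cs,b),('wrist',cw,t)):
    hsv=cv2.cvtColor(im,cv2.COLOR_BGR2HSV)
    m=((hsv[...,0]<14)&(hsv[...,1]>120)&(hsv[...,2]>40)).astype(np.uint8)
    k,l,s,ce=cv2.connectedComponentsWithStats(m)
    for i in range(1,k):
        if s[i,4]>60:print(n,s[i].tolist(),ce[i].round(1))
    for z in(10,20,40):print(n,z,[proj(c,[x,-48,z]).round(0).tolist() for x in(555,575,590)])
E
```

```text
t 29.9 p [473.3 -44.8 131. ] rot [-3.142  0.    -0.068] F [ 0.4  1.4 -0.1] w 54.9
motion 7
side [395, 156, 37, 11, 99] [414.9 160.5]
side [298, 171, 94, 54, 2554] [343.1 200.6]
side [338, 173, 22, 5, 83] [348.4 175. ]
side [382, 180, 40, 16, 89] [402.8 187.7]
side [125, 212, 13, 14, 65] [131.9 219.2]
side [249, 227, 27, 17, 188] [262.2 234.9]
side [346, 299, 49, 35, 964] [368.7 317.8]
side [406, 360, 41, 41, 1340] [425.5 380.3]
side 10 [[271.0, 235.0], [280.0, 233.0], [286.0, 232.0]]
side 20 [[271.0, 231.0], [279.0, 230.0], [286.0, 228.0]]
side 40 [[271.0, 224.0], [279.0, 222.0], [286.0, 221.0]]
wrist [268, 89, 28, 80, 1818] [282.  126.6]
wrist 10 [[276.0, 98.0], [274.0, 71.0], [272.0, 50.0]]
wrist 20 [[276.0, 97.0], [274.0, 69.0], [272.0, 48.0]]
wrist 40 [[275.0, 96.0], [273.0, 66.0], [272.0, 43.0]]
```

```bash
python3 - <<'E'
from h import *
cs=cal('side');cw=cal('wrist')
b=cv2.imread('pics/s12.png');hsv=cv2.cvtColor(b,cv2.COLOR_BGR2HSV)
m=((hsv[...,0]<16)&(hsv[...,1]>100)&(hsv[...,2]>40))
for c in range(247,280,3):
    r=np.flatnonzero(m[215:250,c])+215;print(c,(r.min(),r.max()) if len(r) else None,end=' ')
t=cv2.imread('pics/w12.png');hs=cv2.cvtColor(t,cv2.COLOR_BGR2HSV);mm=((hs[...,0]<16)&(hs[...,1]>100)&(hs[...,2]>40))
for r in range(85,175,8):
    q=np.flatnonzero(mm[r,250:310])+250;print(r,(q.min(),q.max()) if len(q) else None,end=' ')
def tri(uw,us):
    e1,d1=ray(cw,*uw);e2,d2=ray(cs,*us)
    A=np.stack([d1,-d2],1);x=np.linalg.lstsq(A,e2-e1,rcond=None)[0];P=e1+d1*x[0];R=e2+d2*x[1];return np.round((P+R)/2,1),round(np.linalg.norm(P-R),1)
T,_=tri((282,166),(250,240));H,_=tri((282,92),(275,231))
print('\n',tri((282,166),(250,240)),tri((282,92),(275,231)))
d=(H-T)/np.linalg.norm(H-T);print(d,np.linalg.norm(H-T),'mouth',H+d*47.5,'throat',H+d*21)
g=t.mean(2).astype(int)
for r in range(8,90,5):print(r,g[r,246:306:2].tolist())
E
```

```text
247 None 250 (np.int64(236), np.int64(242)) 253 (np.int64(235), np.int64(243)) 256 (np.int64(233), np.int64(241)) 259 (np.int64(232), np.int64(240)) 262 (np.int64(231), np.int64(239)) 265 (np.int64(229), np.int64(237)) 268 (np.int64(228), np.int64(236)) 271 (np.int64(227), np.int64(234)) 274 (np.int64(230), np.int64(233)) 277 None 85 None 93 (np.int64(268), np.int64(294)) 101 (np.int64(268), np.int64(294)) 109 (np.int64(269), np.int64(295)) 117 (np.int64(269), np.int64(295)) 125 (np.int64(269), np.int64(295)) 133 (np.int64(270), np.int64(295)) 141 (np.int64(270), np.int64(295)) 149 (np.int64(271), np.int64(295)) 157 (np.int64(271), np.int64(295)) 165 (np.int64(272), np.int64(295)) 173 None 
 (array([502. , -49.9,   8.2]), np.float64(3.4)) (array([560.3, -53.7,  22.4]), np.float64(4.2))
[ 0.96965269 -0.06320206  0.23617613] 60.12462058092338 mouth [606.35850271 -56.70209795  33.61836601] throat [580.66270646 -55.0272433   27.35969866]
8 [139, 140, 141, 140, 141, 141, 141, 141, 141, 141, 140, 129, 121, 123, 119, 118, 139, 159, 159, 142, 115, 112, 121, 122, 123, 121, 123, 121, 124, 123]
[... 1753 characters left out ...]
5, 123, 120, 141, 157, 157, 135, 115, 129, 141, 149, 149, 150, 149, 150, 151, 150, 150]
73 [180, 181, 181, 180, 180, 180, 180, 181, 181, 180, 181, 180, 181, 175, 136, 130, 152, 156, 141, 122, 140, 150, 150, 150, 151, 150, 150, 150, 151, 150]
78 [181, 181, 181, 180, 181, 181, 181, 181, 181, 181, 181, 181, 181, 157, 103, 118, 134, 140, 136, 126, 112, 129, 149, 150, 149, 149, 150, 151, 150, 148]
83 [181, 181, 181, 180, 180, 180, 181, 181, 182, 181, 180, 181, 180, 154, 110, 129, 138, 143, 140, 133, 107, 125, 147, 146, 141, 127, 112, 106, 106, 107]
88 [181, 180, 181, 181, 181, 180, 181, 182, 181, 181, 180, 178, 175, 149, 111, 130, 140, 143, 140, 135, 119, 93, 90, 92, 103, 105, 106, 106, 107, 106]
```

```bash
python3 -c "
from plant import bot
print(bot.close_job())"
```

```text
the job is handed in; nothing more can be done
None
```

The job is handed in: by the pictures and force readings the hasp is flat, the hook snapped over the staple's bar with its gate shut, and it is let go and at rest. The fob's tail looks to be at or just above the table. I have no verdict from the judge.

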